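Scoop beads from the stock tray onto the counting scale

ROBOT

A 6-joint arm with a two-finger parallel gripper is mounted at the origin on the work surface. World frame = base frame: x ahead of the robot, y to its left, z up, the work surface at z = 0. Lengths are in mm, angles in rad, forces in N, time in s.
With the tool pointing down it reaches from about 275 to 1000 mm from the base axis. Payload 8.4 kg.
Tool frame: the origin (TCP) lies at the very end of the fingers, on their centre line; the grasp point (between the pads) lies 19 mm behind it; z points along the fingers, y is the line along which they close (so a half turn about z gives the same grasp; the last joint's range is limited). The gripper opens to 85 mm and grips with 20 to 120 N. Pads are 22 mm wide; open, the fingers measure 114 mm over their backs; the gripper's body (76 mm by 85 mm) begins 54 mm behind the grasp point. The pads swing forward as they close: fully open they stand 13 mm farther back than shut.
Start: joints at [-1.28, 0.353, 1.633, -0, 1.155, -0.002], TCP at [180.395, -598.402, 207.781] pointing down, gripper open.
Joint ranges: [-2.63, 2.63], [-0.92, 2.1], [0.06, 2.66], [-1.3, 4.44], [0, 2.69], [-3.02, 3.02]. Speed limits (rad/s): [2.22, 2.22, 2.79, 3.14, 3.14, 3.14].

INTERFACE

Orientations are given as [roll, pitch, yaw] about the fixed x, y, z axes, in that order (R = Rz(yaw) Ry(pitch) Rx(roll)).
In Python, from rig import telemetry, imaging, r gives the robot as it stands. The module is installed in compiled form; this text tells all that it offers.
- The arm moves only by the tool step_arm, never from a script. Its argument "moves" is a list of rows, each a list of 3 entries, a list of its own where there are three numbers: the turn, a rotation vector about the tool's x, y, z scaled (see below), then the shift along the tool's x, y, z scaled (see below), then the opening, from -1 (shut) to 1 (fully open). A call has 1 to 8 rows; each row is the pose to reach, as a shift and turn from the pose commanded when the call began, along the tool's axes at that moment; what a row does not reach only later rows make up. The controller multiplies each number of a shift by 200 mm and each number of a turn by 45 degrees. A row lasts 1/10 s, in which the tool goes at most 50 mm and 8.59 degrees, less where a joint would pass 70% of its speed; a pose out of reach is approached as far as the arm can. A call with a number of a shift or a turn outside -1 to 1 is refused whole. A call with a gripper value outside its range is refused whole. The fingers move at their own pace and stop on an object; "squeeze" is the grip in N (left out, the last holds). Time passes only in rows, so rows that repeat a pose let the fingers close. It gives the time, the measured TCP pose, the force, the opening and the grip force at its end, in the units of the state.
- telemetry.sense(): the state, without advancing time (a new reading comes with each control period).
- imaging.grab_frame(name): name is "side" or "top"; returns the picture (480x640x3 uint8, red, green, blue); there is no depth.
- imaging.calibration(name): a dict with "fx", "fy", "cx", "cy" (pixels), "cam_to_world" (4x4, takes a point from camera to world coordinates). Camera axes: x right, y up, looking along -z (the intrinsics and any distortion apply to the point x, -y, -z); pixel columns grow to the right and rows downward; lengths in mm; the calibration is good to about 2 mm. A picture is of the moment at which its call begins. calibration takes no time and is no camera call.
- r.sign_off(): hands the job in; it is judged then, once.
Trained networks look in the newest picture that a camera, given by its name, has taken for a name from the list of things; names that differ only in an ending like _2 or _b are one class to them, and where a whole thing is asked for, a point or a joint stands for the part that bears it (a point fixed in the world has none). Each returns a list of dicts, best first, with "conf" (0 to 1); they miss things now and then, are a little off and sometimes report something else, mostly with a low value. They report only what shows in the picture. A call takes as long as a camera call. They do not tell look-alikes from the thing itself.
- imaging.recognise(camera, name): "extent" ([left, top, width, height] in pixels, round what is visible of it).
- imaging.mark_of(camera, name): "xy" ([column, row] in pixels: a listed point, or the origin of a listed thing).
The state is a dict: "clock": time; "qpos": joint angles; "qvel": joint speeds; "joint_efforts": joint torques, N m; "eef_pos": TCP position; "tcp_rot": TCP orientation; "contact_force": force on the tool from outside, world axes, zero at the start; "wrist_torque": the same for the moment, N m; "opening": opening from 0.0 (shut) to 1.0 (fully open); "grasp_force": force on a finger pad.
Only numpy, scipy, OpenCV 4.12 (cv2) and the standard library are available. Lean on these libraries where they do the work, as an engineer would, in place of code of your own. Each camera call takes 0.05 s, during which the arm holds its last target. There are 200 camera calls.

TASK

Draw the scoop out of its dock, lay it flat on the bench, let go and take it again by the handle. With the scoop, lift beads out of the tray and tip at least four of the six into the scale's pan, leaving no bead anywhere but the pan or the tray, then lay the scoop flat on the bench and let go. Never touch the beads with the gripper, and leave the other things on the bench where they are.

Things in the scene. Friction and masses are not known exactly. Their poses are not given: they have to be found in the camera images.
- scoop: Open-fronted steel scoop, black handle, 180 g. Origin under the pan's centre; x to the open nose, z up. Pan: x -40..40, flaring from 47 to 56 wide outside, floor 2.2, side walls 3 thick, 28 high to x 10, 13 to x 26, then none; back wall 36 high. Handle: level bar 18 x 18, x -40 to -158, centre line 45 above the underside. Starts flat on the bench, handle in the dock: only the pan can be grasped.
- scoop_nose (a point): middle of the scoop's front edge, at its underside
- scoop_grip (a point): middle of the handle's cross-section, 32 mm behind the pan's back wall: where to hold it for scooping
- dock: Fixed wooden block with a steel roof, 131 long, 64 wide, 64 high, with a blind tunnel (26 wide, 30 to 58 mm up, 125 deep) that holds the scoop's handle. Origin at bench height under the tunnel's mouth; x points out of the mouth, the way the scoop is drawn out.
- tray: Fixed grey chute-shaped tray. Origin at bench height; x along it to its far end. Inside 64 wide, floor 8 above the bench from x -105 to 85, then the end slopes up at 45 degrees to x 129, 52 high. Side walls 6 thick, tops 42 above the bench; at x -105 only a lip 6 thick, top 20 above the bench; far wall 50 high. Beads start between x 0 and 85.
- tray_floor (a point): point on the tray's floor surface, above the tray's origin
- tray_foot (a point): where the tray's floor meets its sloping far end, on the centre line
- scale: Fixed bench scale, grey housing 150 x 140 x 35 mm, carrying a fixed square open steel pan, 120 x 120 mm outside, walls 4 thick, from 45 mm up to its rim 90 mm above the bench. Origin at bench height under the centre; x, y along the pan's sides.
- pan_floor (a point): centre of the pan's inner floor, 49 mm above the bench
- pan_rim (a point): centre of the pan's mouth, 90 mm above the bench
- bead0: loose white round bead, 20 mm across, about 10 g; origin at its centre
- bead1: loose white round bead, 20 mm across, about 10 g; origin at its centre
- bead2: loose white round bead, 20 mm across, about 10 g; origin at its centre
- bead3: loose white round bead, 20 mm across, about 10 g; origin at its centre
- bead4: loose white round bead, 20 mm across, about 10 g; origin at its centre
- bead5: loose white round bead, 20 mm across, about 10 g; origin at its centre
- pen: Bystander: black marker pen, 132 mm long, 12 mm thick, lying on the bench; origin under its middle, x along it
- tape: Bystander: roll of clear tape lying flat, 84 mm across, 22 mm high; origin under its centre
- jar: Bystander: lidded jar, 52 mm across, 60 mm tall; origin under its centre
- can: Bystander: plain aluminium can, 60 mm across, 90 mm tall; origin under its centre
Things that resemble listed ones, but are neither listed nor needed, are in the scene too. What is shaped like the scale but green or pink is not meant.

How it is judged (in metres and radians):
On the way, in this order (a step that is already met when the one before it is completed fails the run):
1. the scoop lies flat on the bench, out of the dock, and is let go (height (world z) of scoop below 0.004 m and angle between scoop's own z axis and vertical below 0.1 rad and contact force between the fingers and scoop below 0.1 N and horizontal distance between scoop and dock above 0.15 m), for 0.2 s.
2. the scoop is held by its handle and its nose is down in the tray (contact force between the fingers and scoop above 1 N and x of the grasp point in the frame of scoop below -0.04 m and horizontal distance between scoop_nose and tray_floor below 0.12 m and height (world z) of scoop_nose below 0.03 m), for 0.1 s.
At the end, for the whole second after the job is handed in: At least four of the six beads lie in the scale's pan, every other bead lies in the pan or in the tray, and the scoop lies flat on the bench (within 4 mm of the surface, tilted less than 0.1 rad), released and at rest ((((horizontal distance between bead0 and pan_floor below 0.08 m and height (world z) of bead0 between 0.055 and 0.09 m) and (horizontal distance between bead1 and pan_floor below 0.08 m and height (world z) of bead1 between 0.055 and 0.09 m) and (horizontal distance between bead2 and pan_floor below 0.08 m and height (world z) of bead2 between 0.055 and 0.09 m) and (horizontal distance between bead3 and pan_floor below 0.08 m and height (world z) of bead3 between 0.055 and 0.09 m)) or ((horizontal distance between bead0 and pan_floor below 0.08 m and height (world z) of bead0 between 0.055 and 0.09 m) and (horizontal distance between bead1 and pan_floor below 0.08 m and height (world z) of bead1 between 0.055 and 0.09 m) and (horizontal distance between bead2 and pan_floor below 0.08 m and height (world z) of bead2 between 0.055 and 0.09 m) and (horizontal distance between bead4 and pan_floor below 0.08 m and height (world z) of bead4 between 0.055 and 0.09 m)) or ((horizontal distance between bead0 and pan_floor below 0.08 m and height (world z) of bead0 between 0.055 and 0.09 m) and (horizontal distance between bead1 and pan_floor below 0.08 m and height (world z) of bead1 between 0.055 and 0.09 m) and (horizontal distance between bead2 and pan_floor below 0.08 m and height (world z) of bead2 between 0.055 and 0.09 m) and (horizontal distance between bead5 and pan_floor below 0.08 m and height (world z) of bead5 between 0.055 and 0.09 m)) or ((horizontal distance between bead0 and pan_floor below 0.08 m and height (world z) of bead0 between 0.055 and 0.09 m) and (horizontal distance between bead1 and pan_floor below 0.08 m and height (world z) of bead1 between 0.055 and 0.09 m) and (horizontal distance between bead3 and pan_floor below 0.08 m and height (world z) of bead3 between 0.055 and 0.09 m) and (horizontal distance between bead4 and pan_floor below 0.08 m and height (world z) of bead4 between 0.055 and 0.09 m)) or ((horizontal distance between bead0 and pan_floor below 0.08 m and height (world z) of bead0 between 0.055 and 0.09 m) and (horizontal distance between bead1 and pan_floor below 0.08 m and height (world z) of bead1 between 0.055 and 0.09 m) and (horizontal distance between bead3 and pan_floor below 0.08 m and height (world z) of bead3 between 0.055 and 0.09 m) and (horizontal distance between bead5 and pan_floor below 0.08 m and height (world z) of bead5 between 0.055 and 0.09 m)) or ((horizontal distance between bead0 and pan_floor below 0.08 m and height (world z) of bead0 between 0.055 and 0.09 m) and (horizontal distance between bead1 and pan_floor below 0.08 m and height (world z) of bead1 between 0.055 and 0.09 m) and (horizontal distance between bead4 and pan_floor below 0.08 m and height (world z) of bead4 between 0.055 and 0.09 m) and (horizontal distance between bead5 and pan_floor below 0.08 m and height (world z) of bead5 between 0.055 and 0.09 m)) or ((horizontal distance between bead0 and pan_floor below 0.08 m and height (world z) of bead0 between 0.055 and 0.09 m) and (horizontal distance between bead2 and pan_floor below 0.08 m and height (world z) of bead2 between 0.055 and 0.09 m) and (horizontal distance between bead3 and pan_floor below 0.08 m and height (world z) of bead3 between 0.055 and 0.09 m) and (horizontal distance between bead4 and pan_floor below 0.08 m and height (world z) of bead4 between 0.055 and 0.09 m)) or ((horizontal distance between bead0 and pan_floor below 0.08 m and height (world z) of bead0 between 0.055 and 0.09 m) and (horizontal distance between bead2 and pan_floor below 0.08 m and height (world z) of bead2 between 0.055 and 0.09 m) and (horizontal distance between bead3 and pan_floor below 0.08 m and height (world z) of bead3 between 0.055 and 0.09 m) and (horizontal distance between bead5 and pan_floor below 0.08 m and height (world z) of bead5 between 0.055 and 0.09 m)) or ((horizontal distance between bead0 and pan_floor below 0.08 m and height (world z) of bead0 between 0.055 and 0.09 m) and (horizontal distance between bead2 and pan_floor below 0.08 m and height (world z) of bead2 between 0.055 and 0.09 m) and (horizontal distance between bead4 and pan_floor below 0.08 m and height (world z) of bead4 between 0.055 and 0.09 m) and (horizontal distance between bead5 and pan_floor below 0.08 m and height (world z) of bead5 between 0.055 and 0.09 m)) or ((horizontal distance between bead0 and pan_floor below 0.08 m and height (world z) of bead0 between 0.055 and 0.09 m) and (horizontal distance between bead3 and pan_floor below 0.08 m and height (world z) of bead3 between 0.055 and 0.09 m) and (horizontal distance between bead4 and pan_floor below 0.08 m and height (world z) of bead4 between 0.055 and 0.09 m) and (horizontal distance between bead5 and pan_floor below 0.08 m and height (world z) of bead5 between 0.055 and 0.09 m)) or ((horizontal distance between bead1 and pan_floor below 0.08 m and height (world z) of bead1 between 0.055 and 0.09 m) and (horizontal distance between bead2 and pan_floor below 0.08 m and height (world z) of bead2 between 0.055 and 0.09 m) and (horizontal distance between bead3 and pan_floor below 0.08 m and height (world z) of bead3 between 0.055 and 0.09 m) and (horizontal distance between bead4 and pan_floor below 0.08 m and height (world z) of bead4 between 0.055 and 0.09 m)) or ((horizontal distance between bead1 and pan_floor below 0.08 m and height (world z) of bead1 between 0.055 and 0.09 m) and (horizontal distance between bead2 and pan_floor below 0.08 m and height (world z) of bead2 between 0.055 and 0.09 m) and (horizontal distance between bead3 and pan_floor below 0.08 m and height (world z) of bead3 between 0.055 and 0.09 m) and (horizontal distance between bead5 and pan_floor below 0.08 m and height (world z) of bead5 between 0.055 and 0.09 m)) or ((horizontal distance between bead1 and pan_floor below 0.08 m and height (world z) of bead1 between 0.055 and 0.09 m) and (horizontal distance between bead2 and pan_floor below 0.08 m and height (world z) of bead2 between 0.055 and 0.09 m) and (horizontal distance between bead4 and pan_floor below 0.08 m and height (world z) of bead4 between 0.055 and 0.09 m) and (horizontal distance between bead5 and pan_floor below 0.08 m and height (world z) of bead5 between 0.055 and 0.09 m)) or ((horizontal distance between bead1 and pan_floor below 0.08 m and height (world z) of bead1 between 0.055 and 0.09 m) and (horizontal distance between bead3 and pan_floor below 0.08 m and height (world z) of bead3 between 0.055 and 0.09 m) and (horizontal distance between bead4 and pan_floor below 0.08 m and height (world z) of bead4 between 0.055 and 0.09 m) and (horizontal distance between bead5 and pan_floor below 0.08 m and height (world z) of bead5 between 0.055 and 0.09 m)) or ((horizontal distance between bead2 and pan_floor below 0.08 m and height (world z) of bead2 between 0.055 and 0.09 m) and (horizontal distance between bead3 and pan_floor below 0.08 m and height (world z) of bead3 between 0.055 and 0.09 m) and (horizontal distance between bead4 and pan_floor below 0.08 m and height (world z) of bead4 between 0.055 and 0.09 m) and (horizontal distance between bead5 and pan_floor below 0.08 m and height (world z) of bead5 between 0.055 and 0.09 m))) and ((horizontal distance between bead0 and pan_floor below 0.08 m and height (world z) of bead0 between 0.055 and 0.09 m) or (horizontal distance between bead0 and tray_floor below 0.145 m and height (world z) of bead0 between 0.0145 and 0.055 m)) and ((horizontal distance between bead1 and pan_floor below 0.08 m and height (world z) of bead1 between 0.055 and 0.09 m) or (horizontal distance between bead1 and tray_floor below 0.145 m and height (world z) of bead1 between 0.0145 and 0.055 m)) and ((horizontal distance between bead2 and pan_floor below 0.08 m and height (world z) of bead2 between 0.055 and 0.09 m) or (horizontal distance between bead2 and tray_floor below 0.145 m and height (world z) of bead2 between 0.0145 and 0.055 m)) and ((horizontal distance between bead3 and pan_floor below 0.08 m and height (world z) of bead3 between 0.055 and 0.09 m) or (horizontal distance between bead3 and tray_floor below 0.145 m and height (world z) of bead3 between 0.0145 and 0.055 m)) and ((horizontal distance between bead4 and pan_floor below 0.08 m and height (world z) of bead4 between 0.055 and 0.09 m) or (horizontal distance between bead4 and tray_floor below 0.145 m and height (world z) of bead4 between 0.0145 and 0.055 m)) and ((horizontal distance between bead5 and pan_floor below 0.08 m and height (world z) of bead5 between 0.055 and 0.09 m) or (horizontal distance between bead5 and tray_floor below 0.145 m and height (world z) of bead5 between 0.0145 and 0.055 m)) and height (world z) of scoop below 0.004 m and angle between scoop's own z axis and vertical below 0.1 rad and contact force between the fingers and scoop below 0.1 N and linear speed of scoop below 0.02 m/s); the robot touches nothing.
It fails at once if the gripper touches a bead (contact force between the fingers and bead0 above 0.3 N or contact force between the fingers and bead1 above 0.3 N or contact force between the fingers and bead2 above 0.3 N or contact force between the fingers and bead3 above 0.3 N or contact force between the fingers and bead4 above 0.3 N or contact force between the fingers and bead5 above 0.3 N).
It fails at once if a bystander is moved by more than 30 mm (distance of any of pen, tape, jar, can from where it was at the start of the episode above 0.03 m).
It also fails if it takes over 67 s, if anything falls off the work surface, if the arm or the gripper's body presses on something with over 40 N, if the wrist force passes 120 N, or if a joint passes its speed limit or range.

## Working session

There is one attempt and no reset: what is moved stays moved. The work goes in short steps, Python scripts to look and compute and a tool call to move; the robot and the scene stay as the last step left them, time stands still between calls to the robot, and variables do not carry over. Pictures are saved under pics/ and viewed, at most 10 in all, crops included, and the job is handed in when it is done.

Besides the shell and the picture viewer there is one more tool, called as name([rows], argument=value, ...), one row to a line, values as JSON. step_arm: Moves the arm, as the interface text tells. Its arguments: {"type":"object","properties":{"moves":{"type":"array"},"squeeze":{"type":"number"}},"required":["moves"]}

```bash
mkdir -p pics; cat > h.py <<'E'
import numpy as np, cv2
from scipy.spatial.transform import Rotation as R
from rig import telemetry, imaging, r
def cal(n):
    c=imaging.calibration(n); return c, np.array(c["cam_to_world"],float)
def ray(n,uv):
    c,T=cal(n); d=np.array([(uv[0]-c["cx"])/c["fx"],-(uv[1]-c["cy"])/c["fy"],-1.])
    return T[:3,3],T[:3,:3]@d
def atz(n,uv,z):
    o,d=ray(n,uv); return o+d*(z-o[2])/d[2]
def proj(n,P):
    c,T=cal(n); p=(np.asarray(P,float)-T[:3,3])@T[:3,:3]
    return np.array([c["cx"]+c["fx"]*p[0]/-p[2],c["cy"]+c["fy"]*p[1]/p[2]])
def tri(a,b):
    (o,d),(p,e)=ray("top",a),ray("side",b)
    s=np.linalg.lstsq(np.c_[d,-e],p-o,rcond=None)[0]; A=o+s[0]*d;B=p+s[1]*e
    return (A+B)/2,np.linalg.norm(A-B)
def save(n,f): 
    im=imaging.grab_frame(n); cv2.imwrite(f,im[:,:,::-1]); return im
E
python3 - <<'E'
from h import *
for n in("top","side"):
    c,T=cal(n); print(n,{k:c[k] for k in c if k!="cam_to_world"},T.round(3).tolist()); save(n,f"pics/{n}0.png")
print(telemetry.sense())
E
```

```text
top {'fx': 435.66174030287925, 'fy': 435.66174030287925, 'cx': 318.80898142641854, 'cy': 242.1999049853578} [[-0.014, 0.983, -0.183, 303.982], [-1.0, -0.015, -0.004, 47.442], [-0.007, 0.183, 0.983, 942.966], [0.0, 0.0, 0.0, 1.0]]
side {'fx': 495.32256553912936, 'fy': 495.32256553912936, 'cx': 329.6928486022647, 'cy': 236.4123490776735} [[-0.981, 0.137, -0.134, 296.865], [-0.192, -0.718, 0.669, 787.479], [-0.004, 0.682, 0.731, 885.101], [0.0, 0.0, 0.0, 1.0]]
{'clock': 0.1, 'qpos': array([-1.28040710e+00,  3.53578112e-01,  1.63408915e+00,  2.42692063e-05,
        1.15521229e+00, -2.39818981e-03]), 'qvel': array([-0.00117478, -0.00077906, -0.0019946 ,  0.00309082,  0.0018879 ,
       -0.00085114]), 'joint_efforts': array([ 7.82644179e-06, -6.06355047e+01, -3.42822075e+01, -1.47040464e-05,
        4.00483754e-03,  2.77759818e-05]), 'eef_pos': array([ 180.26045189, -597.93996944,  207.12469352]), 'tcp_rot': array([-3.14030581e+00, -2.52769571e-05,  2.92777586e-01]), 'contact_force': array([0.06999036, 0.17298028, 0.87650558]), 'wrist_torque': array([ 0.02259803,  0.04644323, -0.00887773]), 'grasp_force': 0.0, 'opening': 1.0023914185804261}
```

View pics/top0.png

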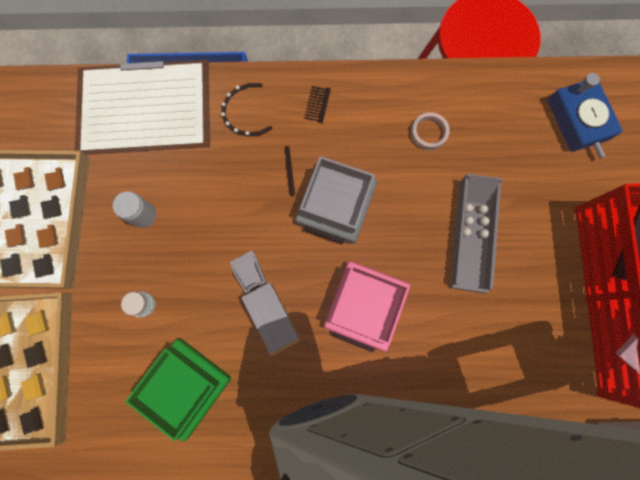

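View pics/side0.png

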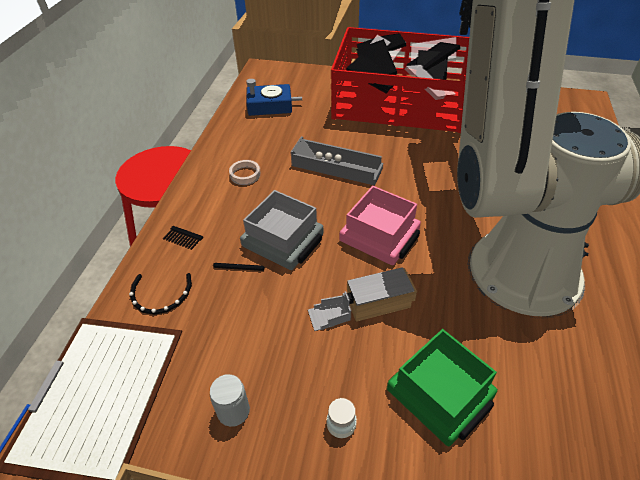

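The top view shows the grey scale at (337,200) and its look-alikes, green (178,390) and pink (367,305). The scoop pan is at (250,272) with its handle in the dock (270,318). The tray is at (477,233), with six beads at (468–485, 208–234) on the sloped-end side. Other things seen are the pen (289,170), tape (430,130), can (133,208) and jar (138,304). The bracelet's beads at (245,108) are not the target.

```bash
python3 - <<'E'
from h import *
for nm in ["scoop","scoop_nose","scoop_grip","dock","tray","tray_floor","tray_foot","scale","pan_floor","pan_rim","bead0","jar","pen","tape"]:
    o={}
    for n in("top","side"):
        o[n]=[(np.round(m["xy"],1).tolist(),round(m["conf"],2)) for m in imaging.mark_of(n,nm)[:7]]
    print(nm,o)
    if o["top"] and o["side"]: print("   tri",tri(o["top"][0][0],o["side"][0][0]))
im=cv2.imread("pics/top0.png"); a=cv2.resize(im[165:300,440:520],None,fx=4,fy=4,interpolation=2); b=cv2.resize(im[245:360,220:310],None,fx=4.7,fy=4.7,interpolation=2)[:540]
cv2.imwrite("pics/c1.png",np.hstack([a,b])[:, :800]); print(a.shape,b.shape)
im=cv2.imread("pics/side0.png"); a=cv2.resize(im[130:190,280:390],None,fx=4,fy=4,interpolation=2); b=cv2.resize(im[260:335,300:420],None,fx=440/120,fy=440/120,interpolation=2)
cv2.imwrite("pics/c2.png",np.vstack([a,b]));print(a.shape,b.shape)
E
```

```text
scoop {'top': [([247.5, 271.6], 0.81)], 'side': [([331.6, 316.5], 0.9)]}
   tri (array([412.93859746, 206.93918186,   2.63344113]), np.float64(6.416883230584355))
scoop_nose {'top': [([243.2, 255.4], 0.87), ([469.5, 237.7], 0.34)], 'side': []}
scoop_grip {'top': [([260.0, 299.3], 0.65)], 'side': [([359.9, 292.1], 0.96)]}
   tri (array([354.92764959, 171.87021929,  55.46796892]), np.float64(3.559749824036197))
dock {'top': [([141.8, 304.2], 0.38), ([261.4, 299.5], 0.32)], 'side': [([351.1, 309.0], 0.83), ([329.8, 156.1], 0.47)]}
   tri (array([345.36085633, 338.90662343, 232.82829433]), np.float64(14.45380563913653))
tray {'top': [([470.7, 239.6], 0.91), ([145.3, 216.1], 0.45)], 'side': []}
tray_floor {'top': [([473.4, 237.4], 0.76)], 'side': [([341.4, 165.8], 0.82), ([358.8, 294.0], 0.7), ([350.0, 309.4], 0.23)]}
   tri (array([ 479.95314374, -285.81009675,    8.28866236]), np.float64(6.610088206481237))
tray_foot {'top': [([476.2, 201.8], 0.58)], 'side': [([308.7, 157.0], 0.66), ([309.2, 318.9], 0.63)]}
   tri (array([ 567.01930861, -295.99937625,   15.65747854]), np.float64(10.7316
[... 1124 characters left out ...]
y([ 546.2435969 , -287.65654584,   41.38228012]), np.float64(15.064167582017163))
jar {'top': [([144.3, 304.7], 0.68), ([261.2, 297.6], 0.33)], 'side': [([342.2, 422.2], 0.71), ([279.9, 211.5], 0.43), ([335.6, 156.7], 0.16)]}
   tri (array([347.99165385, 426.75378491,   4.18294863]), np.float64(0.005949715710389308))
pen {'top': [([287.3, 172.6], 0.68)], 'side': [([237.1, 266.1], 0.74)]}
   tri (array([641.78736849, 120.16937058,  11.31920032]), np.float64(9.11301217854116))
tape {'top': [([427.5, 134.3], 0.85)], 'side': [([249.9, 176.2], 0.69)]}
   tri (array([ 721.41671476, -200.97884328,    4.10114016]), np.float64(9.18295475689324))
(540, 320, 3) (540, 423, 3)
(240, 440, 3) (275, 440, 3)
```

View pics/c1.png

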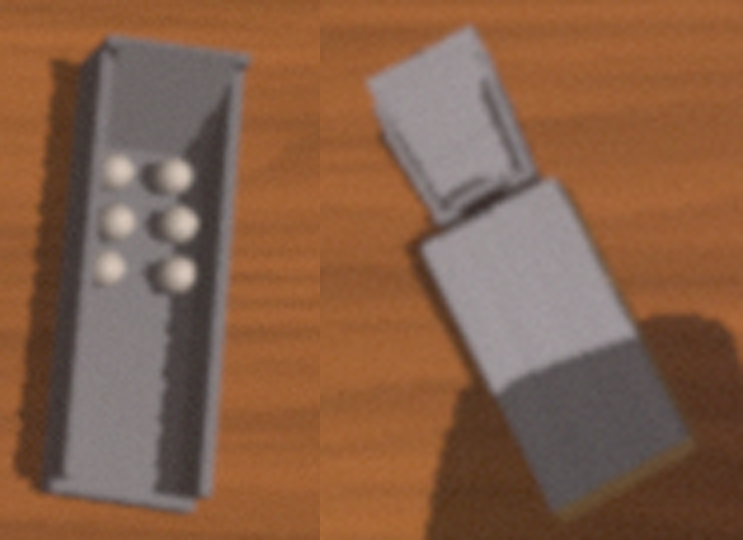

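The tray crop shows six beads in a 2×3 grid. The tray's wall ends are at crop (48,490) and (210,495), and the far corners at (107,40) and (248,60). The scoop crop shows the pan nose at (370,80)–(475,28) and the dock roof's front at (420,240)–(553,180). I choose this scoop and tray; each is the only one of its kind.

View pics/c2.png

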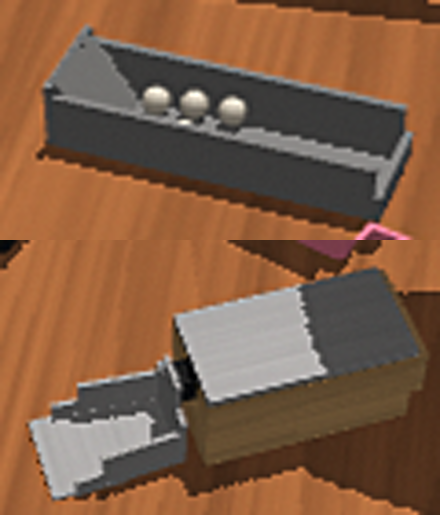

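```bash
cat > fit.py <<'E'
from h import *
from scipy.optimize import least_squares
A=lambda u,v:("top",(440+u/4,165+v/4)); B=lambda u,v:("top",(220+(u-320)/4.7,245+v/4.7))
C=lambda u,v:("side",(280+u/4,130+v/4)); D=lambda u,v:("side",(300+u/3.667,260+(v-240)/3.667))
def fit(name,pts,x0):
    def W(p,q): c,s=np.cos(p[2]),np.sin(p[2]); return np.array([p[0]+c*q[0]-s*q[1],p[1]+s*q[0]+c*q[1],q[2]])
    f=lambda p: np.concatenate([proj(n,W(p,q))-uv for q,(n,uv) in pts])
    s=least_squares(f,x0,loss="soft_l1",x_scale=[10,10,.1]); print(name,s.x.round(3),f(s.x).reshape(-1,2).round(1).tolist()); return s.x
if __name__=="__main__":
    fit("tray",[((-111,38,42),A(48,490)),((-111,-38,42),A(210,497)),((135,38,50),A(107,40)),((135,-38,50),A(249,60)),
     ((-111,38,0),C(378,217)),((-111,38,42),C(380,165)),((135,38,0),C(42,153)),((135,38,50),C(45,88)),((135,-38,50),C(88,32)),((-111,-38,42),C(408,107))],[480,-286,0])
    fit("dock",[((0,32,64),B(420,240)),((0,-32,64),B(553,180)),((-131,32,64),B(555,512)),((-131,-32,64),B(690,440)),
     ((0,32,64),D(210,402)),((0,-32,64),D(175,318)),((-131,32,64),D(425,355)),((-131,-32,64),D(378,268)),((0,32,0),D(210,463))],[355,175,.4])
    fit("scoop",[((40,28,1),B(370,80)),((40,-28,1),B(475,28)),((-40,23.5,36),B(437,222)),((-40,-23.5,36),B(536,178)),
     ((40,28,0),D(57,497)),((40,-28,2),D(30,425))],[413,207,.4])
    fit("scale",[((0,0,90),("top",(336.4,189.7))),((0,0,49),("top",(340.5,200.3))),((0,0,90),("side",(281.8,212.4))),((0,0,49),("side",(280.7,225.2)))],[560,20,0])
    from h import *
    for uv in[(118,171),(173,175),(118,222),(179,223),(110,267),(176,273)]: print(atz(*A(*uv),18).round(0))
    for uv in[(156,100),(194,104),(232,110)]: print("side",atz(*C(*uv),18).round(0))
E
python3 fit.py
python3 - <<'E'
import cv2,numpy as np
t=cv2.imread("pics/top0.png")[145:250,285:385];s=cv2.imread("pics/side0.png")[180:280,230:330]
cv2.imwrite("pics/c3.png",np.hstack([cv2.resize(t,(400,420),interpolation=2),cv2.resize(s,(400,400),interpolation=2)[:,:] if 0 else cv2.copyMakeBorder(cv2.resize(s,(400,400),interpolation=2),0,20,0,0,0)]))
E
```

```text
tray [ 4.77030e+02 -2.83261e+02 -1.61000e-01] [[3.0, -0.6], [-0.5, 3.1], [-0.3, -2.1], [-0.2, -2.3], [0.7, 1.7], [1.2, 2.6], [0.9, -2.1], [-1.0, -0.2], [-1.1, -1.6], [2.2, 0.3]]
dock [373.702 181.257   0.476] [[-0.7, 0.3], [-0.6, -1.9], [0.0, 1.8], [0.3, 1.4], [-1.2, 0.2], [-1.2, -1.1], [0.6, -1.8], [1.7, -1.1], [-2.3, 1.2]]
scoop [414.107 202.557   0.47 ] [[-0.5, 0.4], [0.1, -0.3], [0.3, 0.7], [-0.5, -0.5], [-0.4, 0.4], [0.3, -2.1]]
scale [567.068   8.104   0.   ] [[2.8, 1.7], [-2.1, -3.2], [-1.1, 0.2], [1.3, -0.1]]
[ 548. -279.   18.]
[ 545. -309.   18.]
[ 519. -277.   18.]
[ 518. -310.   18.]
[ 494. -271.   18.]
[ 490. -306.   18.]
side [ 545. -309.   18.]
side [ 518. -309.   18.]
side [ 490. -308.   18.]
```

View pics/c3.png

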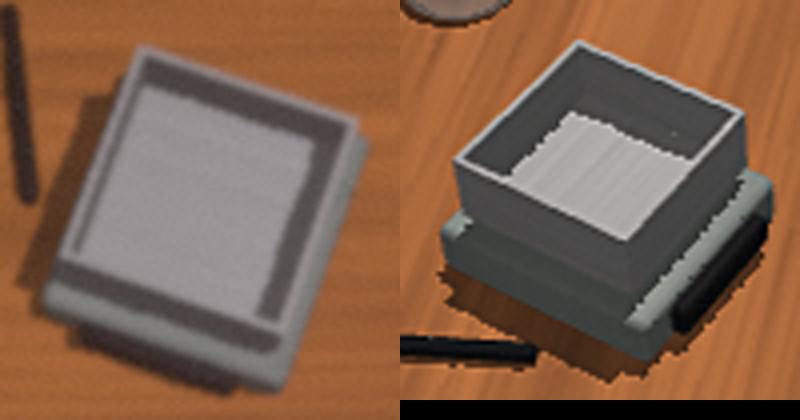

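Rim corners in crop c3, top half: (140,47), (357,122), (285,335), (62,262). Side half: (578,42), (745,112), (628,243), (457,160).

```bash
cat >> h.py <<'E'
def go(pos,yaw,pitch=0,off=0):
    """numbers from measured pose to TCP pos with tool x at yaw, nose raised by pitch (rad)"""
    s=telemetry.sense(); R0=R.from_euler("xyz",s["tcp_rot"]); Rt=R.from_euler("z",yaw)*R.from_euler("y",-pitch)*R.from_euler("x",np.pi)
    rv=(R0.inv()*Rt).as_rotvec()/(np.pi/4); sh=R0.inv().apply(np.asarray(pos)-s["eef_pos"])/200
    print("turn",rv.round(4).tolist(),"shift",sh.round(4).tolist(),"|",s["eef_pos"].round(1),s["tcp_rot"].round(3),round(s["clock"],2)); return rv,sh
E
python3 - <<'E'
from fit import *
E1=lambda u,v:("top",(285+u/4,145+v/4));F=lambda u,v:("side",(230+(u-400)/4,180+v/4))
fit("scale",[((60,60,90),E1(140,47)),((60,-60,90),E1(357,122)),((-60,-60,90),E1(285,335)),((-60,60,90),E1(62,262)),
 ((60,-60,90),F(578,42)),((-60,-60,90),F(745,112)),((-60,60,90),F(628,243)),((60,60,90),F(457,160))],[567,8,-.3])
t=fit("tray",[((-106,38,42),A(48,490)),((-106,-38,42),A(210,497)),((130,38,50),A(107,40)),((130,-38,50),A(249,60)),
     ((-106,38,0),C(378,217)),((-106,38,42),C(380,165)),((130,38,0),C(42,153)),((130,38,50),C(45,88)),((130,-38,50),C(88,32)),((-106,-38,42),C(408,107))],[480,-286,0])
for uv in[(118,171),(173,175),(118,222),(179,223),(110,267),(176,273)]:
    d=atz(*A(*uv),18)[:2]-t[:2]; c,s=np.cos(t[2]),np.sin(t[2]); print("bead",round(d[0]*c+d[1]*s),round(-d[0]*s+d[1]*c))
print("can",atz("top",(127,202),90).round(),"pen",atz("top",(289,150),6).round(),atz("top",(291,192),6).round())
go((403.4,197.1,160),.472)
E
```

```text
scale [ 5.65428e+02  1.17290e+01 -3.52000e-01] [[-0.6, -0.2], [0.4, -0.6], [-0.2, 0.2], [-0.8, -0.8], [0.4, -0.6], [0.8, -0.4], [0.7, -0.5], [-0.2, 0.2]]
tray [ 4.77184e+02 -2.83411e+02 -1.54000e-01] [[3.6, -2.9], [0.1, 0.5], [-0.8, 0.0], [-0.7, -0.3], [-0.9, 1.1], [-0.5, 2.0], [2.5, -1.5], [0.6, 0.4], [0.3, -1.1], [0.4, -0.3]]
bead 69 15
bead 71 -15
bead 40 13
bead 44 -20
bead 15 15
bead 16 -20
can [551. 440.  90.] pen [693. 116.   6.] [593. 112.   6.]
turn [-0.0001, 0.0, -0.2282] shift [2.2157, -3.4863, 0.2389] | [ 180.4 -598.4  207.8] [-3.142  0.     0.293] 1.5
```

step_arm([
  [[0,0,0],[0.55,-0.87,0],1],
  [[0,0,0],[0.55,-0.87,0],1],
  [[0,0,0],[0.55,-0.87,0],1],
  [[0,0,0],[0.55,-0.87,0],1],
  [[0,0,0],[0.55,-0.87,0],1],
  [[0,0,0],[0.55,-0.87,0],1],
])

```text
clock: 2.1
eef_pos: [236.0, -399.3, 208.3]
tcp_rot: [3.141, -0.0, 0.295]
contact_force: [-0.4, 0.1, 0.6]
opening: 1.001
grasp_force: 0.0
```

step_arm([
  [[0,0,0],[0.55,-0.87,0],1],
  [[0,0,0],[0.55,-0.87,0],1],
  [[0,0,0],[0.55,-0.87,0],1],
  [[0,0,0],[0.55,-0.87,0],1],
  [[0,0,0],[0.55,-0.87,0],1],
  [[0,0,0],[0.55,-0.87,0],1],
])

```text
clock: 2.7
eef_pos: [291.7, -202.0, 208.3]
tcp_rot: [3.14, -0.001, 0.296]
contact_force: [0.8, -0.2, -0.5]
opening: 1.0
grasp_force: 0.0
```

step_arm([
  [[0,0,0],[0.55,-0.87,0],1],
  [[0,0,0],[0.55,-0.87,0],1],
  [[0,0,0],[0.55,-0.87,0],1],
  [[0,0,0],[0.55,-0.87,0],1],
  [[0,0,0],[0.55,-0.87,0],1],
  [[0,0,0],[0.55,-0.87,0],1],
])

```text
clock: 3.3
eef_pos: [347.0, -3.5, 207.9]
tcp_rot: [3.141, -0.0, 0.295]
contact_force: [-0.4, -1.5, 0.7]
opening: 1.0
grasp_force: 0.0
```

step_arm([
  [[0,0,-0.228],[0.55,-0.87,0.2],1],
  [[0,0,-0.228],[0.55,-0.87,0.2],1],
  [[0,0,-0.228],[0.55,-0.87,0.2],1],
  [[0,0,-0.228],[0.55,-0.87,0.2],1],
  [[0,0,-0.228],[0.55,-0.87,0.2],1],
  [[0,0,-0.228],[0.55,-0.87,0.2],1],
  [[0,0,-0.228],[0.55,-0.87,0.2],1],
])

```text
clock: 4.0
eef_pos: [401.1, 192.5, 167.5]
tcp_rot: [3.141, 0.001, 0.47]
contact_force: [-0.7, 0.2, -0.8]
opening: 1.002
grasp_force: 0.0
```

```bash
python3 - <<'E'
from h import *
go((403.4,197.1,6),.472); print(telemetry.sense()["qpos"].round(2))
E
```

```text
turn [0.0008, 0.0018, -0.0027] shift [0.0217, -0.0156, 0.8077] | [401.1 192.5 167.5] [3.141e+00 1.000e-03 4.700e-01] 4.0
[ 0.44  0.12  2.04 -0.    0.98  1.55]
```

step_arm([
  [[0,0,0],[0.022,-0.016,0.25],1],
  [[0,0,0],[0.022,-0.016,0.5],1],
  [[0,0,0],[0.022,-0.016,0.7],1],
  [[0,0,0],[0.022,-0.016,0.78],1],
  [[0,0,0],[0.022,-0.016,0.807],1],
  [[0,0,0],[0.022,-0.016,0.807],1],
])

```text
clock: 4.6
eef_pos: [403.4, 198.3, 6.6]
tcp_rot: [3.141, 0.001, 0.47]
contact_force: [-0.8, 0.8, -0.8]
opening: 0.996
grasp_force: 0.0
```

step_arm([
  [[0,0,0],[0,0,0],-1],
  [[0,0,0],[0,0,0],-1],
  [[0,0,0],[0,0,0],-1],
  [[0,0,0],[0,0,0],-1],
  [[0,0,0],[0,0,0],-1],
  [[0,0,0],[0,0,0],-1],
  [[0,0,0],[0,0,0],-1],
  [[0,0,0],[0,0,0],-1],
], squeeze=60)

```text
clock: 5.4
eef_pos: [403.2, 199.8, 6.3]
tcp_rot: [-3.142, 0.0, 0.472]
contact_force: [-0.4, 0.8, 0.4]
opening: 0.001
grasp_force: 0.0
```

```bash
python3 - <<'E'
from h import *
s=telemetry.sense(); print(s["eef_pos"],s["tcp_rot"],s["opening"],s["grasp_force"],s["contact_force"],s["wrist_torque"])
save("top","pics/top1.png");im=save("side","pics/side1.png"); t=cv2.imread("pics/top1.png")
cv2.imwrite("pics/g1.png",np.hstack([cv2.resize(t[230:360,200:330],(400,400)),cv2.resize(cv2.imread("pics/side1.png")[220:350,280:410],(400,400))]))
E
```

```text
[403.15606792 199.84682352   6.34039581] [-3.14158402e+00  1.79457781e-04  4.72015768e-01] 0.0005569230522148174 0.0 [-0.41902686  0.79611715  0.39454045] [-0.02348403  0.01291102 -0.03345869]
```

View pics/g1.png

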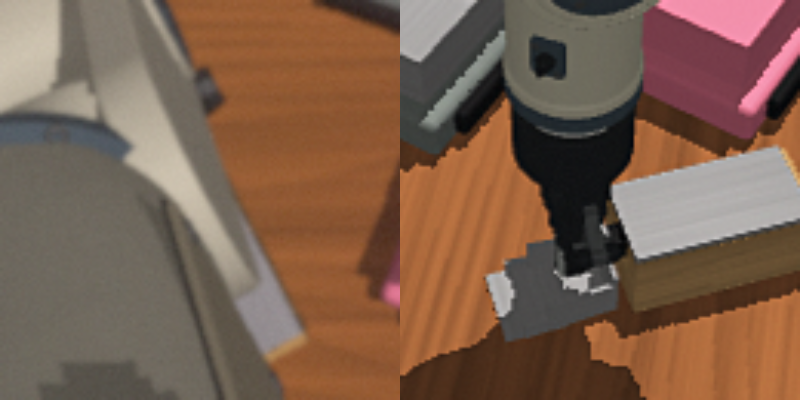

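The close crop shows the fingers shut (opening 0), with dark fingertips at crop (575,270), roughly at the pan's far wall, and the scoop unmoved. The grasp missed, so I check where the tip should project.

```bash
python3 - <<'E'
from h import *
s=telemetry.sense(); T=R.from_euler("xyz",s["tcp_rot"])
f=lambda P:((proj("side",P)-[280,220])*400/130+[400,0]).round(0)
for z in(0,-10,-20,-30,-50,-80): print("tcp",z,f(s["eef_pos"]+T.apply([0,0,z])))
c,q=np.cos(.472),np.sin(.472)
W=lambda x,y,z:(414.1+c*x-q*y,202.6+q*x+c*y,z)
for p in[(10,-26,28),(-40,-23.5,36),(-40,23.5,36),(10,26,28),(-12,0,2),(-12,-21,28),(-12,25,28),(40,28,0),(40,-28,0)]: print(p,f(W(*p)))
im=cv2.imread("pics/side1.png")[275:325,310:360]; cv2.imwrite("pics/g2.png",cv2.resize(im,(600,600),interpolation=cv2.INTER_CUBIC))
E
```

```text
tcp 0 [570. 287.]
tcp -10 [570. 278.]
tcp -20 [570. 270.]
tcp -30 [570. 261.]
tcp -50 [570. 244.]
tcp -80 [571. 217.]
(10, -26, 28) [529. 243.]
(-40, -23.5, 36) [600. 222.]
(-40, 23.5, 36) [621. 277.]
(10, 26, 28) [550. 304.]
(-12, 0, 2) [570. 287.]
(-12, -21, 28) [562. 241.]
(-12, 25, 28) [581. 295.]
(40, 28, 0) [508. 340.]
(40, -28, 0) [488. 274.]
```

View pics/g2.png

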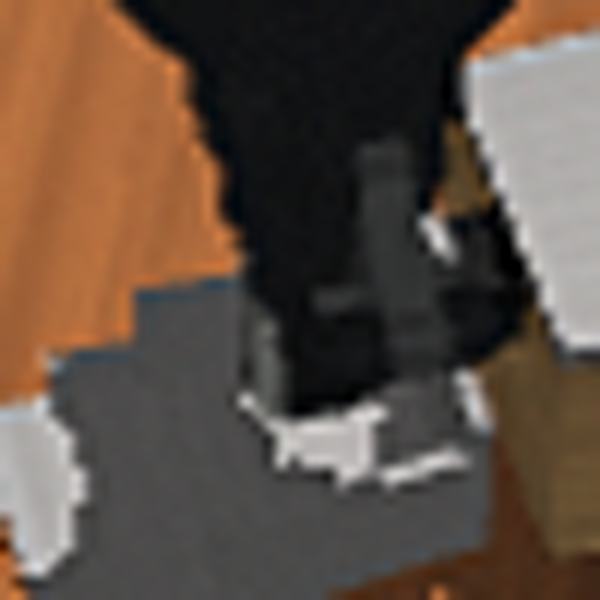

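The crop shows the fingers shut inside the pan, near finger's tip at crop (425,450) and far finger's at (290,410), in line with the TCP projection. The thin flared walls did not hold. I'll rise, reopen, and grip level with the back wall (scoop x = -30), deeper and closing slowly.

step_arm([
  [[0,0,0],[0,0,-0.15],-1],
  [[0,0,0],[0,0,-0.3],-1],
  [[0,0,0],[0,0,-0.35],1],
  [[0,0,0],[0,0,-0.35],1],
  [[0,0,0],[0,0,-0.35],1],
  [[0,0,0],[0,0,-0.35],1],
  [[0,0,0],[0,0,-0.35],1],
  [[0,0,0],[0,0,-0.35],1],
], squeeze=25)

```text
clock: 6.3
eef_pos: [402.8, 199.6, 75.6]
tcp_rot: [-3.142, 0.001, 0.472]
contact_force: [1.0, 0.7, 1.3]
opening: 0.993
grasp_force: 0.0
```

```bash
python3 - <<'E'
from h import *
s=telemetry.sense(); print(s["opening"])
c,q=np.cos(.472),np.sin(.472)
go((414.1-29*c,202.6-29*q,4),.472)
print([(n,imaging.mark_of(n,"scoop_nose")[:1],imaging.mark_of(n,"scoop")[:1]) for n in("top","side") if save(n,f"pics/{n}2.png") is not None])
E
```

```text
0.9925259399023694
turn [-0.0001, 0.0019, -0.0002] shift [-0.0872, 0.0124, 0.3582] | [402.8 199.6  75.6] [-3.142e+00  1.000e-03  4.720e-01] 6.3
[('top', [], []), ('side', [{'xy': [350.8, 305.0], 'conf': 0.73}], [{'xy': [331.2, 313.0], 'conf': 0.71}])]
```

step_arm([
  [[0,0,0],[-0.087,0.012,0.0],1],
  [[0,0,0],[-0.087,0.012,0.15],1],
  [[0,0,0],[-0.087,0.012,0.28],1],
  [[0,0,0],[-0.087,0.012,0.34],1],
  [[0,0,0],[-0.087,0.012,0.36],0.6],
  [[0,0,0],[-0.087,0.012,0.36],0.4],
  [[0,0,0],[-0.087,0.012,0.36],0.3],
  [[0,0,0],[-0.087,0.012,0.36],0.25],
], squeeze=25)

```text
clock: 7.4
eef_pos: [389.5, 190.1, 5.1]
tcp_rot: [3.142, -0.001, 0.472]
contact_force: [0.2, 0.2, -0.1]
opening: 0.624
grasp_force: 0.0
```

step_arm([
  [[0,0,0],[0,0,0],0.22],
  [[0,0,0],[0,0,0],0.2],
  [[0,0,0],[0,0,0],0.18],
  [[0,0,0],[0,0,0],0.16],
  [[0,0,0],[0,0,0],0.14],
  [[0,0,0],[0,0,0],0.12],
  [[0,0,0],[0,0,0],0.1],
  [[0,0,0],[0,0,0],0.08],
])

```text
clock: 8.2
eef_pos: [388.8, 189.8, 4.4]
tcp_rot: [-3.141, 0.0, 0.472]
contact_force: [-1.2, 1.2, 2.7]
opening: 0.543
grasp_force: 6.6
```

step_arm([
  [[0,0,0],[0,0,0],0.04],
  [[0,0,0],[0,0,0],0],
  [[0,0,0],[0,0,0],-0.1],
  [[0,0,0],[0,0,0],-0.2],
  [[0,0,0],[0,0,0],-0.3],
  [[0,0,0],[0,0,0],-0.3],
], squeeze=30)

```text
clock: 8.8
eef_pos: [388.8, 189.8, 4.7]
tcp_rot: [-3.141, -0.0, 0.472]
contact_force: [-2.8, 1.4, 8.4]
opening: 0.515
grasp_force: 29.3
```

step_arm([
  [[0,0,0],[0,0,-0.01],-0.4],
  [[0,0,0],[0.04,0,-0.012],-0.4],
  [[0,0,0],[0.1,0,-0.012],-0.4],
  [[0,0,0],[0.16,0,-0.012],-0.4],
  [[0,0,0],[0.22,0,-0.012],-0.4],
  [[0,0,0],[0.28,0,-0.012],-0.4],
], squeeze=35)

```text
clock: 9.4
eef_pos: [440.0, 215.9, 6.7]
tcp_rot: [3.142, -0.0, 0.472]
contact_force: [-0.5, -0.3, -1.1]
opening: 0.502
grasp_force: 35.7
```

```bash
python3 - <<'E'
from h import *
s=telemetry.sense(); print(s["eef_pos"],s["opening"],s["grasp_force"],s["contact_force"])
save("side","pics/side3.png"); print(imaging.recognise("side","scoop")[:2],imaging.mark_of("side","scoop")[:1],imaging.mark_of("side","scoop_nose")[:1])
E
```

```text
[439.98271515 215.85705093   6.67537904] 0.5020619791065764 35.69441020488739 [-0.53078931 -0.25904644 -1.11623284]
[{'extent': [283.1, 291.2, 76.6, 46.0], 'conf': 0.93}] [{'xy': [303.1, 322.9], 'conf': 0.69}] [{'xy': [280.9, 325.3], 'conf': 0.61}]
```

step_arm([
  [[0,0,0],[0.1,0,0],-0.4],
  [[0,0,0],[0.2,0,0],-0.4],
  [[0,0,0],[0.3,0,0],-0.4],
  [[0,0,0],[0.4,0,0],-0.4],
  [[0,0,0],[0.5,0,0],-0.4],
  [[0,0,0],[0.56,0,0],-0.4],
  [[0,0,0],[0.58,0,0],-0.4],
  [[0,0,0],[0.58,0,0],-0.4],
])

```text
clock: 10.4
eef_pos: [541.6, 267.7, 6.5]
tcp_rot: [-3.142, 0.001, 0.472]
contact_force: [-0.4, 0.6, -1.4]
opening: 0.5
grasp_force: 35.9
```

step_arm([
  [[0,0,0],[0,0,0.006],-0.4],
  [[0,0,0],[0,0,0.01],-0.4],
  [[0,0,0],[0,0,0.012],-0.4],
  [[0,0,0],[0,0,0.012],-0.4],
])

```text
clock: 10.8
eef_pos: [541.1, 267.5, 5.0]
tcp_rot: [3.142, 0.001, 0.472]
contact_force: [-2.6, -1.8, 7.3]
opening: 0.499
grasp_force: 37.7
```

step_arm([
  [[0,0,0],[0,0,0],0.1],
  [[0,0,0],[0,0,0],0.2],
  [[0,0,0],[0,0,0],0.4],
  [[0,0,0],[0,0,0],0.7],
  [[0,0,0],[0,0,0],0.9],
  [[0,0,0],[0,0,0],0.9],
])

```text
clock: 11.4
eef_pos: [542.0, 267.9, 4.3]
tcp_rot: [3.142, 0.0, 0.472]
contact_force: [-0.2, -0.8, -0.9]
opening: 0.956
grasp_force: 0.0
```

step_arm([
  [[0,0,0],[0,0,-0.1],1],
  [[0,0,0],[0,0,-0.3],1],
  [[0,0,0],[0,0,-0.5],1],
  [[0,0,0],[0,0,-0.7],1],
  [[0,0,0],[0,0,-0.9],1],
  [[0,0,0],[0,0,-0.9],1],
])

```text
clock: 12.0
eef_pos: [545.2, 269.5, 190.4]
tcp_rot: [3.141, -0.01, 0.472]
contact_force: [0.3, 0.0, 0.9]
opening: 1.0
grasp_force: 0.0
```

```bash
python3 - <<'E'
from h import *
print(telemetry.sense()["eef_pos"],telemetry.sense()["contact_force"])
for n in("top","side"):
    save(n,f"pics/{n}4.png"); 
    for k in("scoop","scoop_nose","scoop_grip"): print(n,k,[(m["xy"],m["conf"]) for m in imaging.mark_of(n,k)[:2]])
c,q=np.cos(.472),np.sin(.472)
P=np.array([414.1+c*172,202.6+q*172,0]); print("expected",P,proj("top",P),proj("side",P))
t=cv2.imread("pics/top4.png");s=cv2.imread("pics/side4.png")
p=proj("top",P).astype(int);u=proj("side",P-[50,25,0]).astype(int)
print(p,u)
cv2.imwrite("pics/g4.png",np.hstack([cv2.resize(t[p[1]-40:p[1]+110,p[0]-75:p[0]+75],(400,400),interpolation=2),cv2.resize(s[u[1]-75:u[1]+75,u[0]-75:u[0]+75],(400,400),interpolation=2)]))
E
```

```text
[545.21970515 269.52843344 190.44693532] [0.29614012 0.02351544 0.85858168]
top scoop [([214.5, 205.2], 0.67), ([473.9, 202.3], 0.32)]
top scoop_nose [([208.6, 193.0], 0.84)]
top scoop_grip [([224.3, 226.7], 0.85)]
side scoop [([338.7, 155.7], 0.69), ([252.7, 333.9], 0.6)]
side scoop_nose [([230.4, 341.2], 0.56)]
side scoop_grip [([280.1, 314.7], 0.93)]
expected [567.29364609 280.80298458   0.        ] [215.89537344 205.07438298] [249.87815008 334.57179468]
[215 205] [276 328]
```

View pics/g4.png

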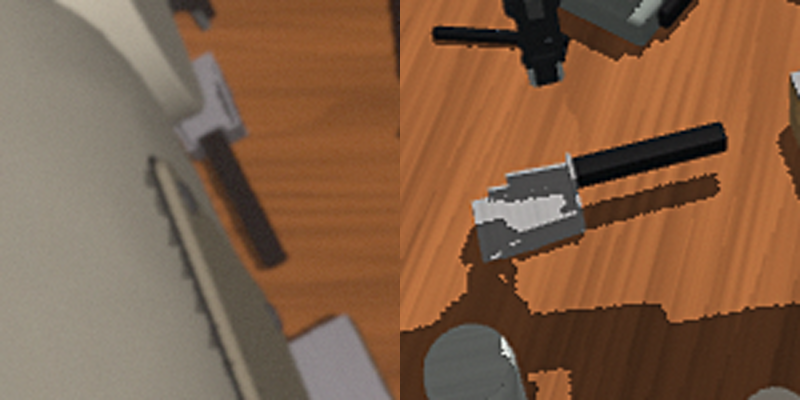

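The picture shows the scoop flat and free of the dock, nose at side-crop (473,202)–(486,262) and handle end at (722,125). I refine its pose for the handle grasp.

```bash
python3 - <<'E'
from fit import *
T=lambda u,v:("top",(140+u/2.667,165+v/2.667));S=lambda u,v:("side",(201+(u-400)/2.667,253+v/2.667))
p=fit("scoop",[((-158,9,54),T(262,268)),((-158,-9,54),T(286,258)),((40,-28,1),T(212,53)),((40,-28,2),S(473,202)),((40,28,0),S(486,262)),
 ((-158,-9,54),S(720,123)),((-158,9,54),S(724,134)),((-40,-23.5,36),S(568,155)),((-40,23.5,0),S(583,235))],[567,281,.472])
c,q=np.cos(p[2]),np.sin(p[2])
go((p[0]-72*c,p[1]-72*q,120),p[2]); go((p[0]-72*c,p[1]-72*q,27),p[2])
# tray with corrected corner
fit("tray",[((-106,38,0),A(48,490)),((-106,-38,42),A(210,497)),((130,38,50),A(107,40)),((130,-38,50),A(249,60)),
     ((-106,38,0),C(378,217)),((-106,38,42),C(380,165)),((130,38,0),C(42,153)),((130,38,50),C(45,88)),((130,-38,50),C(88,32)),((-106,-38,42),C(408,107)),
     ((-106,32,8),A(68,478)),((85,32,8),A(104,150)),((129,-32,50),A(236,66))],[480,-286,0])
E
```

```text
scoop [5.67684e+02 2.82089e+02 4.83000e-01] [[0.5, -0.3], [-0.7, -0.7], [-0.9, -0.9], [-0.4, -0.5], [-0.9, 0.4], [0.5, -1.0], [1.5, 1.8], [0.6, 0.2], [1.3, -1.4]]
turn [-0.0001, 0.0028, -0.0143] shift [-0.2095, -0.0004, 0.3157] | [541.4 267.7 183. ] [-3.142e+00  2.000e-03  4.720e-01] 12.4
turn [-0.0001, 0.0028, -0.0143] shift [-0.2084, -0.0004, 0.7807] | [541.4 267.7 183. ] [-3.142e+00  2.000e-03  4.720e-01] 12.4
tray [ 4.77070e+02 -2.86392e+02 -1.41000e-01] [[-0.3, -0.8], [2.2, 0.4], [-0.2, 0.2], [-0.1, -0.6], [-0.4, 0.1], [0.1, 1.0], [2.7, -1.8], [0.9, 0.1], [0.2, -1.4], [0.5, -1.3], [-1.3, 2.2], [-4.3, -1.4], [0.3, -2.0]]
```

step_arm([
  [[0,0,-0.008],[-0.209,0,0.1],1],
  [[0,0,-0.008],[-0.209,0,0.3],0.5],
  [[0,0,-0.008],[-0.209,0,0.5],0.3],
  [[0,0,-0.008],[-0.209,0,0.68],0.1],
  [[0,0,-0.008],[-0.209,0,0.76],0],
  [[0,0,-0.008],[-0.209,0,0.78],-0.1],
  [[0,0,-0.008],[-0.209,0,0.78],-0.2],
  [[0,0,-0.008],[-0.209,0,0.78],-0.3],
], squeeze=30)

```text
clock: 13.2
eef_pos: [505.5, 249.3, 29.2]
tcp_rot: [3.142, -0.001, 0.478]
contact_force: [0.4, 0.4, -0.1]
opening: 0.352
grasp_force: 0.0
```

step_arm([
  [[0,0,0],[0,0,0],-0.4],
  [[0,0,0],[0,0,0],-0.5],
  [[0,0,0],[0,0,0],-0.55],
  [[0,0,0],[0,0,0],-0.6],
  [[0,0,0],[0,0,0],-0.65],
  [[0,0,0],[0,0,0],-0.8],
  [[0,0,0],[0,0,0],-1],
  [[0,0,0],[0,0,0],-1],
], squeeze=60)

```text
clock: 14.0
eef_pos: [504.5, 248.8, 28.8]
tcp_rot: [-3.142, 0.001, 0.478]
contact_force: [-2.6, -1.2, 6.8]
opening: 0.167
grasp_force: 58.6
```

step_arm([
  [[0,0,0],[0,0,-0.05],-1],
  [[0,0,0],[0,0,-0.2],-1],
  [[0,0,0],[0,0,-0.4],-1],
  [[0,0,0],[0,0,-0.6],-1],
  [[0,0,0],[0,0,-0.75],-1],
  [[0,0,0],[0,0,-0.75],-1],
], squeeze=80)

```text
clock: 14.6
eef_pos: [507.4, 250.2, 183.2]
tcp_rot: [3.141, -0.008, 0.478]
contact_force: [0.3, 0.1, -2.5]
opening: 0.137
grasp_force: 80.9
```

```bash
python3 - <<'E'
from h import *
s=telemetry.sense(); print(s["eef_pos"],s["tcp_rot"],s["opening"],s["grasp_force"])
t=np.mean([imaging.grab_frame("top") for _ in range(3)],0);d=np.mean([imaging.grab_frame("side") for _ in range(3)],0)
np.savez("tray.npz",t=t,d=d)
p=(477,-285,-.147); c,q=np.cos(p[2]),np.sin(p[2])
W=lambda x,y,z:(p[0]+c*x-q*y,p[1]+q*x+c*y,z)
a=cv2.resize(t[170:298,448:508].astype(np.uint8),None,fx=5,fy=5,interpolation=cv2.INTER_LANCZOS4)
b=cv2.resize(d[134:188,286:386].astype(np.uint8),None,fx=4.7,fy=4.7,interpolation=cv2.INTER_LANCZOS4)
for y in(38,32,-32,-38):
  for x,z in((-105,42),(0,42),(85,42)):
    for n,im,o,f in(("top",a,(448,170),5),("side",b,(286,134),4.7)):
        u=(proj(n,W(x,y,z))-o+.5)*f; cv2.circle(im,tuple(u.astype(int)),1,(255,0,0) if abs(y)==38 else (0,255,0),-1)
  for x in(-95,0,80):
    if abs(y)==32: u=(proj("top",W(x,y,8))-(448,170)+.5)*5; cv2.circle(a,tuple(u.astype(int)),1,(255,255,0),-1)
im=np.zeros((600,800,3),np.uint8); im[:600,:300]=a[:600]; im[:b.shape[0],310:310+b.shape[1]]=b
cv2.imwrite("pics/tr.png",im[:,:,::-1])
E
```

```text
[507.36635741 250.19584599 183.22188557] [ 3.1413912  -0.00789318  0.47818619] 0.13747076446994064 80.91609992086887
```

View pics/tr.png

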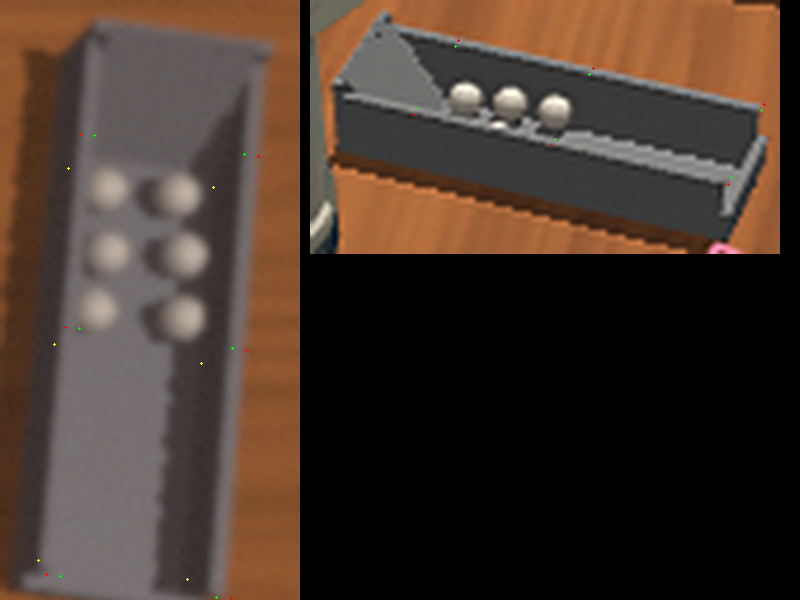

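In the top crop the right rim, at x about 246 near row 350, matches my model dots. In the side crop the near rim sits about 1 px higher than the dots. I shift the tray estimate to (477, -286, -0.15), carry the scoop there and re-check.

step_arm([
  [[0,0,0],[-0.2,0.2,0],-1],
  [[0,0,0],[-0.4,0.42,0],-1],
  [[0,0,0],[-0.58,0.61,0],-1],
  [[0,0,0],[-0.75,0.79,0],-1],
  [[0,0,0],[-0.93,0.98,0],-1],
  [[0,0,0],[-0.93,0.98,0],-1],
  [[0,0,0],[-0.93,0.98,0],-1],
])

```text
clock: 15.6
eef_pos: [428.2, -12.9, 177.5]
tcp_rot: [-3.141, 0.002, 0.475]
contact_force: [0.2, -0.3, -1.9]
opening: 0.136
grasp_force: 78.6
```

step_arm([
  [[0,0,0.15],[-0.2,0.2,0.05],-1],
  [[0,0,0.3],[-0.4,0.42,0.1],-1],
  [[0,0,0.45],[-0.58,0.61,0.15],-1],
  [[0,0,0.6],[-0.75,0.79,0.2],-1],
  [[0,0,0.75],[-0.9,0.95,0.25],-1],
  [[0,0,0.8],[-0.93,0.98,0.28],-1],
  [[0,0,0.8],[-0.93,0.98,0.28],-1],
  [[0,0,0.8],[-0.93,0.98,0.28],-1],
])

```text
clock: 16.4
eef_pos: [354.7, -269.8, 121.5]
tcp_rot: [-3.14, 0.002, -0.151]
contact_force: [-0.3, -0.3, -2.6]
opening: 0.138
grasp_force: 79.5
```

```bash
cat >> h.py <<'E'
TR=(477,-285.8,-.15)
def tp(x,z,phi=0,y=0,tr=TR,gx=-71.4,gz=28.8):
    """TCP for scoop nose (tray frame x, world z) with pitch phi"""
    a=np.array([gx-40,gz]); X=x+a[0]*np.cos(phi)-a[1]*np.sin(phi); Z=z+a[0]*np.sin(phi)+a[1]*np.cos(phi)
    c,q=np.cos(tr[2]),np.sin(tr[2]); return (tr[0]+c*X-q*y,tr[1]+q*X+c*y,Z)
E
python3 - <<'E'
from h import *
go(tp(-10,75),-.15); s=telemetry.sense(); print(s["qpos"].round(2),s["contact_force"].round(1),s["opening"])
for n in("top","side"):
    save(n,f"pics/{n}6.png")
    for k in("scoop_nose","scoop_grip"): print(n,k,[(m["xy"],m["conf"]) for m in imaging.mark_of(n,k)[:2]])
P=s["eef_pos"]; Rt=R.from_euler("xyz",s["tcp_rot"])
for v in((111.4,0,28.8),(0,0,-16)): print(proj("top",P+Rt.apply(v)),proj("side",P+Rt.apply(v)))
E
```

```text
turn [-0.0017, 0.0021, -0.0013] shift [0.0099, -0.0124, 0.0887] | [ 354.7 -269.8  121.5] [-3.14e+00  2.00e-03 -1.51e-01] 16.4
[-0.65  0.19  2.08  0.    0.87  1.07] [-0.3 -0.3 -2.6] 0.13780017169323525
top scoop_nose []
top scoop_grip [([496.7, 294.7], 0.6)]
side scoop_nose [([346.1, 143.7], 0.93), ([363.9, 146.1], 0.72)]
side scoop_grip [([383.8, 132.4], 0.91), ([327.3, 155.8], 0.46)]
[488.95797792 238.36093183] [346.28148614 141.13619467]
[494.1956262  292.64987325] [388.14003365 135.29579409]
```

step_arm([
  [[0,0,0],[0.01,-0.012,0.08],-1],
  [[0,0,0],[0.01,-0.012,0.16],-1],
  [[0,0,0],[0.01,-0.012,0.24],-1],
  [[0,0,0],[0.01,-0.012,0.32],-1],
  [[0,0,0],[0.01,-0.012,0.37],-1],
  [[0,0,0],[0.01,-0.012,0.4],-1],
  [[0,0,0],[0.01,-0.012,0.4],-1],
])

```text
clock: 17.4
eef_pos: [357.3, -267.9, 42.1]
tcp_rot: [-3.141, 0.001, -0.15]
contact_force: [0.2, 0.5, -1.6]
opening: 0.137
grasp_force: 82.3
```

```bash
python3 - <<'E'
from h import *
go(tp(-10,9),-.15); s=telemetry.sense(); print(s["contact_force"].round(1),s["wrist_torque"].round(2))
E
```

```text
turn [-0.0004, 0.0007, 0.0003] shift [-0.0016, -0.0009, 0.0214] | [ 357.3 -267.9   42.1] [-3.141e+00  1.000e-03 -1.500e-01] 17.4
[ 0.2  0.5 -1.6] [0.05 0.02 0.03]
```

step_arm([
  [[0,0,0],[0,0,0.015],-1],
  [[0,0,0],[0,0,0.025],-1],
  [[0,0,0],[0,0,0.026],-1],
  [[0,0,0],[0.02,0,0.026],-1],
  [[0,0,0],[0.06,0,0.026],-1],
  [[0,0,0],[0.1,0,0.026],-1],
])

```text
clock: 18.0
eef_pos: [377.5, -271.3, 37.5]
tcp_rot: [3.141, -0.0, -0.15]
contact_force: [-3.8, 0.4, 3.4]
opening: 0.137
grasp_force: 85.0
```

```bash
python3 - <<'E'
from h import *
go(tp(85,8.5),-.15); s=telemetry.sense(); print(s["contact_force"].round(1),s["wrist_torque"].round(2))
E
```

```text
turn [0.0002, -0.0002, -0.0005] shift [0.3708, -0.003, 0.0008] | [ 377.5 -271.3   37.5] [ 3.141 -0.    -0.15 ] 18.0
[-3.8  0.4  3.4] [0.09 0.53 0.02]
```

step_arm([
  [[0,0,0],[0.05,0,0],-1],
  [[0,0,0],[0.1,0,0],-1],
  [[0,0,0],[0.15,0,0],-1],
  [[0,0,0],[0.2,0,0],-1],
  [[0,0,0],[0.25,0,0],-1],
  [[0,0,0],[0.3,0,0],-1],
  [[0,0,0],[0.34,0,0],-1],
  [[0,0,0],[0.35,0,0],-1],
])

```text
clock: 18.8
eef_pos: [447.4, -281.8, 37.4]
tcp_rot: [3.141, -0.0, -0.15]
contact_force: [-7.1, 0.6, 9.4]
opening: 0.137
grasp_force: 86.2
```

```bash
python3 - <<'E'
from h import *
go(tp(85,8.5),-.15); s=telemetry.sense(); print(s["contact_force"].round(1),s["wrist_torque"].round(2))
c,q=np.cos(TR[2]),np.sin(TR[2])
for n in("top","side"):
    save(n,f"pics/{n}7.png")
    o=[]
    for m in imaging.mark_of(n,"bead0"):
        d=atz(n,m["xy"],19)[:2]-TR[:2]; o.append((round(d[0]*c+d[1]*q),round(-d[0]*q+d[1]*c),round(m["conf"],2)))
    print(n,o)
E
```

```text
turn [0.0003, -0.0004, 0.0004] shift [0.0175, -0.0025, 0.0007] | [ 447.4 -281.8   37.4] [ 3.141 -0.    -0.15 ] 18.8
[-7.1  0.6  9.4] [ 0.01  1.25 -0.05]
top []
side [(73, -34, 0.61), (64, -20, 0.6), (1, 20, 0.24)]
```

```bash
python3 - <<'E'
from h import *
for d,f in((0,0.0),(3,.03),(8,.08),(14,.14),(20,.2),(26,.26),(32,.3),(38,.33)): go(tp(84.5+d,8.8+d,f),-.15,f)
E
```

```text
turn [0.0004, -0.0017, -0.0002] shift [0.016, -0.0028, -0.001] | [ 447.2 -281.9   37.4] [ 3.141e+00 -1.000e-03 -1.500e-01] 19.0
turn [0.0004, 0.0365, -0.0002] shift [0.0269, -0.0028, 0.0008] | [ 447.2 -281.9   37.4] [ 3.141e+00 -1.000e-03 -1.500e-01] 19.0
turn [0.0004, 0.1001, -0.0002] shift [0.0463, -0.0028, 0.004] | [ 447.2 -281.9   37.4] [ 3.141e+00 -1.000e-03 -1.500e-01] 19.0
turn [0.0004, 0.1765, -0.0002] shift [0.0714, -0.0028, 0.0082] | [ 447.2 -281.9   37.4] [ 3.141e+00 -1.000e-03 -1.500e-01] 19.0
turn [0.0004, 0.2529, -0.0002] shift [0.0985, -0.0028, 0.0126] | [ 447.2 -281.9   37.4] [ 3.141e+00 -1.000e-03 -1.500e-01] 19.0
turn [0.0004, 0.3293, -0.0002] shift [0.1277, -0.0028, 0.0172] | [ 447.2 -281.9   37.4] [ 3.141e+00 -1.000e-03 -1.500e-01] 19.0
turn [0.0004, 0.3803, -0.0002] shift [0.1583, -0.0028, 0.0102] | [ 447.2 -281.9   37.4] [ 3.141e+00 -1.000e-03 -1.500e-01] 19.0
turn [0.0004, 0.4184, -0.0002] shift [0.1894, -0.0028, -0.0025] | [ 447.2 -281.9   37.4] [ 3.141e+00 -1.000e-03 -1.500e-01] 19.0
```

step_arm([
  [[0,0,0],[0.016,0,0],-1],
  [[0,0.036,0],[0.027,0,0.001],-1],
  [[0,0.1,0],[0.046,0,0.004],-1],
  [[0,0.176,0],[0.071,0,0.008],-1],
  [[0,0.253,0],[0.098,0,0.012],-1],
  [[0,0.329,0],[0.127,0,0.016],-1],
  [[0,0.38,0],[0.158,0,0.009],-1],
  [[0,0.418,0],[0.189,0,-0.004],-1],
])

```text
clock: 19.8
eef_pos: [477.5, -283.3, 34.6]
tcp_rot: [-3.135, -0.319, -0.151]
contact_force: [-6.3, 1.9, -1.2]
opening: 0.141
grasp_force: 83.3
```

```bash
python3 - <<'E'
from h import *
s=telemetry.sense(); print(s["contact_force"].round(1),s["wrist_torque"].round(2))
go(tp(122.5,60,.42),-.15,.42);go(tp(122.5,100,.45),-.15,.45);go(tp(115,150,.45),-.15,.45)
E
```

```text
[-6.3  1.9 -1.2] [0.32 1.36 0.04]
turn [-0.0073, 0.1284, -0.0021] shift [0.0521, 0.0127, -0.0157] | [ 477.5 -283.3   34.6] [-3.135 -0.319 -0.151] 19.8
turn [-0.0072, 0.1666, -0.0022] shift [0.1125, 0.0116, -0.1885] | [ 477.5 -283.3   34.6] [-3.135 -0.319 -0.151] 19.8
turn [-0.0072, 0.1666, -0.0022] shift [0.1553, 0.0101, -0.4376] | [ 477.5 -283.3   34.6] [-3.135 -0.319 -0.151] 19.8
```

step_arm([
  [[0,0.04,0],[0,0,-0.02],-1],
  [[0,0.08,0],[0.01,0,-0.06],-1],
  [[0,0.12,0],[0.02,0,-0.11],-1],
  [[0,0.16,0],[0.04,0,-0.18],-1],
  [[0,0.167,0],[0.06,0,-0.27],-1],
  [[0,0.167,0],[0.08,0,-0.36],-1],
  [[0,0.167,0],[0.09,0,-0.44],-1],
  [[0,0.167,0],[0.09,0,-0.44],-1],
])

```text
clock: 20.6
eef_pos: [473.4, -286.8, 129.3]
tcp_rot: [3.139, -0.463, -0.149]
contact_force: [0.2, 0.1, 0.7]
opening: -0.002
grasp_force: 0.0
```

```bash
python3 - <<'E'
from h import *
s=telemetry.sense(); print(s["eef_pos"],s["tcp_rot"],s["contact_force"].round(1),s["wrist_torque"].round(2),s["qpos"].round(2))
a=save("top","pics/top8.png");b=save("side","pics/side8.png")
for n in("top","side"):
    print(n,[(np.round(m["xy"]).tolist(),round(m["conf"],2)) for m in imaging.mark_of(n,"bead0")])
E=s["eef_pos"]; Rt=R.from_euler("xyz",s["tcp_rot"])
for v in((31.4,0,18),(71,0,18),(111,0,28)): print(proj("top",E+Rt.apply(v)).round(),proj("side",E+Rt.apply(v)).round())
# white blobs
for n,im in(("top",a),("side",b)):
    h=cv2.cvtColor(im,cv2.COLOR_RGB2HSV); m=((h[...,1]<60)&(h[...,2]>185)).astype(np.uint8)
    k=cv2.connectedComponentsWithStats(m); print(n,[(k[3][i].round().tolist(),int(k[2][i,4])) for i in range(1,k[0]) if 4<k[2][i,4]<200 and 270<k[3][i][0]<520 and 100<k[3][i][1]<300])
E
```

```text
[ 473.43525838 -286.76692982  129.29856881] [ 3.13887236 -0.46294043 -0.14941548] [0.2 0.1 0.7] [-0.02  0.19 -0.01] [-0.7   0.19  2.19  0.59  0.43  0.53]
top [([465.0, 232.0], 0.62), ([473.0, 207.0], 0.61), ([472.0, 214.0], 0.59), ([482.0, 217.0], 0.39), ([476.0, 223.0], 0.39)]
side [([329.0, 159.0], 0.61), ([322.0, 152.0], 0.59), ([315.0, 158.0], 0.47)]
[497. 212.] [330. 127.]
[502. 192.] [318. 119.]
[505. 170.] [303. 113.]
top [([438.0, 122.0], 88), ([421.0, 139.0], 58), ([476.0, 206.0], 22), ([473.0, 215.0], 22), ([483.0, 215.0], 20), ([478.0, 223.0], 21), ([471.0, 229.0], 16), ([481.0, 230.0], 7)]
side [([324.0, 154.0], 13), ([316.0, 156.0], 14), ([322.0, 158.0], 9), ([329.0, 157.0], 13), ([277.0, 210.0], 5), ([283.0, 212.0], 5), ([306.0, 216.0], 15), ([409.0, 288.0], 6), ([371.0, 300.0], 22)]
```

The grip was lost during the lift: opening is 0. All six bead blobs show close together in the tray at top (471–483, 206–230), probably in the fallen scoop. I back off and look.

step_arm([
  [[0,0,0],[0,0,-0.15],-1],
  [[0,-0.15,0],[-0.05,0,-0.4],-1],
  [[0,-0.3,0],[-0.2,0,-0.6],0],
  [[0,-0.45,0],[-0.3,0,-0.7],1],
  [[0,-0.59,0],[-0.4,0,-0.7],1],
  [[0,-0.59,0],[-0.45,0,-0.7],1],
  [[0,-0.59,0],[-0.45,0,-0.7],1],
  [[0,-0.59,0],[-0.45,0,-0.7],1],
])

```text
clock: 21.6
eef_pos: [331.0, -263.6, 211.7]
tcp_rot: [-3.14, 0.003, -0.15]
contact_force: [-1.4, -0.3, -0.0]
opening: 0.989
grasp_force: 0.0
```

```bash
python3 - <<'E'
from h import *
s=telemetry.sense(); print(s["eef_pos"],s["tcp_rot"],s["opening"])
a=save("top","pics/top9.png");b=save("side","pics/side9.png")
for n in("top","side"):
    for k in("scoop","scoop_nose","scoop_grip"): print(n,k,[(np.round(m["xy"],1).tolist(),round(m["conf"],2)) for m in imaging.mark_of(n,k)[:2]])
A=cv2.resize(a[170:320,438:528],None,fx=4,fy=4,interpolation=cv2.INTER_CUBIC)
B=cv2.resize(b[115:195,290:395],None,fx=4,fy=4,interpolation=cv2.INTER_CUBIC)
im=np.zeros((600,800,3),np.uint8); im[:,:360]=A; im[:320,370:790]=B; cv2.imwrite("pics/v9.png",im[:,:,::-1])
E
```

```text
[ 330.96236353 -263.61346152  211.6529738 ] [-3.14002164  0.00321337 -0.15023243] 0.9891914126708257
top scoop [([474.2, 221.1], 0.56)]
top scoop_nose [([477.4, 205.4], 0.77), ([338.8, 190.9], 0.28)]
top scoop_grip [([473.4, 248.6], 0.87), ([256.9, 292.2], 0.26)]
side scoop [([327.1, 161.1], 0.85)]
side scoop_nose [([311.7, 158.3], 0.62), ([339.8, 172.0], 0.62)]
side scoop_grip [([348.6, 156.7], 0.9)]
```

View pics/v9.png

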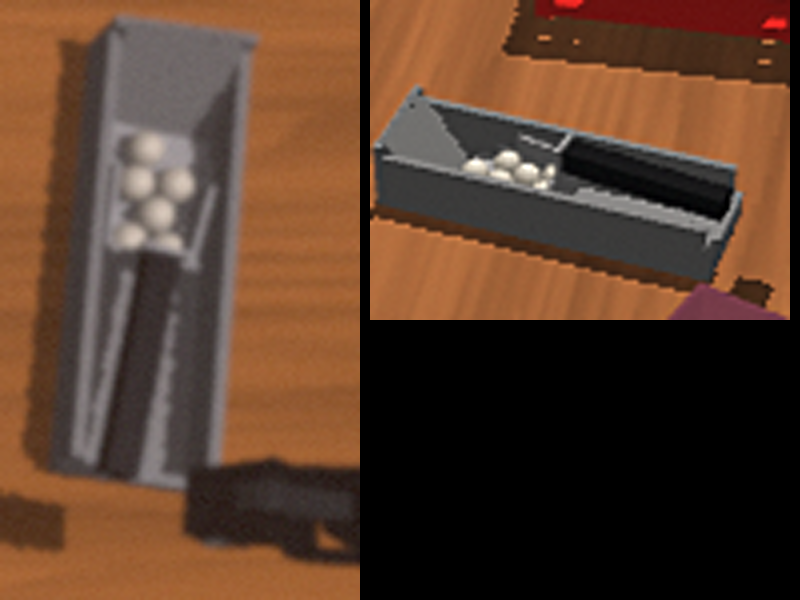

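The last picture shows all six beads in the scoop, at crop (120–185, 140–245). The scoop lies in the tray, slightly yawed, with its handle running from (161,250) to (120,475). I fit its full pose.

```bash
cat > fit6.py <<'E'
from h import *
from scipy.optimize import least_squares
T=lambda u,v:("top",(438+u/4,170+v/4));S=lambda u,v:("side",(290+(u-370)/4,115+v/4))
pts=[((-158,9,54),T(100,473)),((-158,-9,54),T(140,478)),((-40,9,54),T(143,251)),((-40,-9,54),T(180,253)),((10,-26,28),T(212,187)),((-40,-23.5,32),T(193,266)),
 ((-40,-23.5,36),S(575,133)),((10,-26,28),S(520,137)),((-158,-9,54),S(736,180)),((-158,9,36),S(727,217)),((-40,-9,54),S(572,140)),((-40,9,36),S(562,172)),
 ((-72,0,45),("top",(473.4,248.6))),((-72,0,45),("side",(348.6,156.7))),((40,0,0),("top",(477.4,205.4)))]
def W(p,q): return p[:3]+R.from_euler("ZYX",[p[3],-p[4],p[5]]).apply(q)
f=lambda p: np.concatenate([proj(n,W(p,np.array(q)))-uv for q,(n,uv) in pts]+[[(p[2]-8)*.1,p[4]*3,p[5]*3]])
for tail in (0,.25):
    s=least_squares(f,[515,-290,8,-.22,tail,0],loss="soft_l1",x_scale=[10,10,10,.1,.1,.1]); print(s.cost.round(1),s.x.round(3)); 
print(f(s.x)[:-3].reshape(-1,2).round(1).tolist()); p=s.x
for k,q in (("grip",(-72,0,45)),("tail",(-158,0,36)),("nose",(40,0,0)),("rear",(-40,0,0)),("noseL",(40,28,0)),("noseR",(40,-28,0))):
    w=W(p,np.array(q)); d=w[:2]-TR[:2];c,e=np.cos(TR[2]),np.sin(TR[2]); print(k,w.round(1),"tray",(d[0]*c+d[1]*e).round(1),(-d[0]*e+d[1]*c).round(1))
np.save("sp.npy",p)
E
python3 fit6.py
```

```text
7.0 [ 5.17565e+02 -2.90530e+02  9.09400e+00 -2.55000e-01 -3.40000e-02
 -1.00000e-01]
7.0 [ 5.17565e+02 -2.90530e+02  9.09400e+00 -2.55000e-01 -3.40000e-02
 -1.00000e-01]
[[0.6, -0.7], [-0.2, 0.1], [-0.5, -0.8], [-0.8, 0.5], [-0.1, -0.4], [0.2, 1.4], [1.8, 2.7], [-0.2, -0.9], [-0.3, -0.2], [-0.6, 0.0], [-0.0, -0.7], [0.1, 0.6], [0.7, 0.0], [1.5, 0.1], [-0.1, -0.4]]
grip [ 450.5 -268.5   56.3] tray -28.7 13.2
tail [ 366.8 -247.6   50.3] tray -114.6 21.3
nose [ 556.3 -300.6    7.7] tray 80.6 -2.8
rear [ 478.9 -280.5   10.5] tray 1.1 5.6
noseL [ 563.2 -273.6    4.9] tray 83.4 24.9
noseR [ 549.3 -327.6   10.5] tray 77.8 -30.5
```

```bash
python3 - <<'E'
from h import *
go((458.2,-270.5,80),-.255); go((458.2,-270.5,45),-.255)
E
```

```text
turn [0.0003, 0.0044, 0.1334] shift [0.6342, -0.0643, 0.6615] | [ 331.3 -264.3  212.7] [ 3.142e+00  3.000e-03 -1.500e-01] 22.0
turn [0.0003, 0.0044, 0.1334] shift [0.6348, -0.0643, 0.8365] | [ 331.3 -264.3  212.7] [ 3.142e+00  3.000e-03 -1.500e-01] 22.0
```

step_arm([
  [[0,0,0.06],[0.2,-0.02,0.1],0.1],
  [[0,0,0.133],[0.4,-0.04,0.2],0.1],
  [[0,0,0.133],[0.6,-0.06,0.3],0.1],
  [[0,0,0.133],[0.634,-0.064,0.4],0.1],
  [[0,0,0.133],[0.634,-0.064,0.55],0.1],
  [[0,0,0.133],[0.634,-0.064,0.62],0.1],
  [[0,0,0.133],[0.634,-0.064,0.64],0.1],
  [[0,0,0.133],[0.634,-0.064,0.64],0.1],
])

```text
clock: 22.8
eef_pos: [457.8, -270.5, 84.3]
tcp_rot: [3.141, 0.004, -0.255]
contact_force: [-0.1, 0.3, 0.0]
opening: 0.554
grasp_force: 0.0
```

```bash
python3 - <<'E'
from h import *
go((458.2,-270.5,45),-.255); print(telemetry.sense()["opening"])
E
```

```text
turn [0.0003, 0.0055, 0.0001] shift [0.0025, -0.0006, 0.1963] | [ 457.8 -270.5   84.3] [ 3.141  0.004 -0.255] 22.8
0.5540609013971773
```

step_arm([
  [[0,0,0],[0.002,0,0.08],0],
  [[0,0,0],[0.002,0,0.15],0],
  [[0,0,0],[0.002,0,0.19],0],
  [[0,0,0],[0.002,0,0.194],0],
  [[0,0,0],[0.002,0,0.194],-0.1],
  [[0,0,0],[0.002,0,0.194],-0.2],
  [[0,0,0],[0.002,0,0.194],-0.3],
  [[0,0,0],[0.002,0,0.194],-0.4],
], squeeze=20)

```text
clock: 23.6
eef_pos: [458.5, -270.7, 45.7]
tcp_rot: [3.141, 0.003, -0.255]
contact_force: [0.0, 0.1, 0.5]
opening: 0.3
grasp_force: 0.0
```

step_arm([
  [[0,0,0],[0,0,0],-0.45],
  [[0,0,0],[0,0,0],-0.5],
  [[0,0,0],[0,0,0],-0.55],
  [[0,0,0],[0,0,0],-0.6],
  [[0,0,0],[0,0,0],-0.65],
  [[0,0,0],[0,0,0],-0.7],
  [[0,0,0],[0,0,0],-0.8],
  [[0,0,0],[0,0,0],-0.9],
], squeeze=30)

```text
clock: 24.4
eef_pos: [458.3, -270.5, 45.4]
tcp_rot: [3.141, 0.004, -0.255]
contact_force: [-0.3, -0.4, 0.4]
opening: 0.052
grasp_force: 0.0
```

step_arm([
  [[0,0,0],[0,0,-0.08],-0.9],
  [[0,0,0],[0,0,-0.1],-0.2],
  [[0,0,0],[0,0,-0.1],-0.1],
  [[0,0,0],[0,0,-0.1],-0.1],
  [[0,0,0],[0,0,-0.05],-0.1],
  [[0,0,0],[0,0,0],-0.1],
  [[0,0,0],[0,0,0.02],-0.1],
  [[0,0,0],[0,0,0.03],-0.1],
])

```text
clock: 25.2
eef_pos: [457.6, -270.1, 38.1]
tcp_rot: [-3.141, 0.006, -0.255]
contact_force: [0.1, -0.4, 0.5]
opening: 0.445
grasp_force: 0.0
```

step_arm([
  [[0,0,0],[0,0,0.01],-0.1],
  [[0,0,0],[0,0,0.02],-0.1],
  [[0,0,0],[0,0,0.025],-0.1],
])

```text
clock: 25.5
eef_pos: [458.3, -270.6, 34.3]
tcp_rot: [3.141, 0.004, -0.255]
contact_force: [1.1, 0.5, 0.7]
opening: 0.446
grasp_force: 0.0
```

step_arm([
  [[0,0,0],[0,0,0.01],-0.2],
  [[0,0,0],[0,0,0.013],-0.3],
  [[0,0,0],[0,0,0.013],-0.4],
  [[0,0,0],[0,0,0.013],-0.45],
  [[0,0,0],[0,0,0.013],-0.5],
  [[0,0,0],[0,0,0.013],-0.55],
  [[0,0,0],[0,0,0.013],-0.6],
  [[0,0,0],[0,0,0.013],-0.65],
], squeeze=25)

```text
clock: 26.3
eef_pos: [458.3, -270.8, 31.9]
tcp_rot: [3.141, 0.004, -0.255]
contact_force: [-1.8, -0.6, 1.1]
opening: 0.198
grasp_force: 25.2
```

step_arm([
  [[0,0,0],[0,0,0],-0.7],
  [[0,0,0],[0,0,0],-0.75],
  [[0,0,0],[0,0,0],-0.8],
  [[0,0,0],[0,0,0],-0.8],
], squeeze=40)

```text
clock: 26.7
eef_pos: [458.2, -270.7, 31.9]
tcp_rot: [3.141, 0.004, -0.255]
contact_force: [-2.7, -2.7, 4.7]
opening: 0.192
grasp_force: 41.6
```

```bash
python3 - <<'E'
from h import *
t2=(517.6,-290.5,-.255)
def rr(x,z,f): go(tp(x,z,f,4.2,t2,-62.5,23.9),-.255,f)
rr(40,8,0)
for f,h in((.04,.5),(.08,1),(.12,2),(.16,5),(.2,10),(.24,18),(.28,28),(.32,40)): # rear stays at x=-40, height 8+h
    rr(-40+80*np.cos(f),8+h+80*np.sin(f),f)
E
```

```text
turn [0.0008, 0.0049, 0.0006] shift [-0.0002, -0.0, -0.0] | [ 458.2 -270.7   31.9] [ 3.141  0.004 -0.255] 26.7
turn [0.0007, 0.0558, 0.0006] shift [-0.0049, -0.0, 0.0021] | [ 458.2 -270.7   31.9] [ 3.141  0.004 -0.255] 26.7
turn [0.0007, 0.1068, 0.0006] shift [-0.0094, -0.0, 0.0044] | [ 458.2 -270.7   31.9] [ 3.141  0.004 -0.255] 26.7
turn [0.0007, 0.1577, 0.0006] shift [-0.0137, -0.0, 0.0043] | [ 458.2 -270.7   31.9] [ 3.141  0.004 -0.255] 26.7
turn [0.0007, 0.2086, 0.0006] shift [-0.0178, -0.0, -0.0055] | [ 458.2 -270.7   31.9] [ 3.141  0.004 -0.255] 26.7
turn [0.0007, 0.2595, 0.0006] shift [-0.0218, -0.0, -0.0252] | [ 458.2 -270.7   31.9] [ 3.141  0.004 -0.255] 26.7
turn [0.0007, 0.3105, 0.0007] shift [-0.0256, -0.0, -0.0598] | [ 458.2 -270.7   31.9] [ 3.141  0.004 -0.255] 26.7
turn [0.0007, 0.3614, 0.0007] shift [-0.0292, 0.0, -0.1042] | [ 458.2 -270.7   31.9] [ 3.141  0.004 -0.255] 26.7
turn [0.0007, 0.4123, 0.0007] shift [-0.0327, 0.0001, -0.1585] | [ 458.2 -270.7   31.9] [ 3.141  0.004 -0.255] 26.7
```

step_arm([
  [[0,0.05,0],[-0.005,0,0.001],-0.9],
  [[0,0.1,0],[-0.009,0,0.002],-0.9],
  [[0,0.15,0],[-0.014,0,0.002],-0.9],
  [[0,0.2,0],[-0.018,0,-0.007],-0.9],
  [[0,0.2,0],[-0.018,0,-0.007],-0.9],
], squeeze=50)

```text
clock: 27.2
eef_pos: [452.9, -268.4, 32.4]
tcp_rot: [-3.141, -0.151, -0.255]
contact_force: [0.4, -1.4, -2.9]
opening: 0.192
grasp_force: 48.9
```

step_arm([
  [[0,0.05,0],[-0.001,0,-0.02],-0.9],
  [[0,0.1,0],[-0.001,0,-0.05],-0.9],
  [[0,0.15,0],[-0.001,0,-0.09],-0.9],
  [[0,0.2,0],[-0.001,0,-0.14],-0.9],
  [[0,0.2,0],[-0.001,0,-0.14],-0.9],
])

```text
clock: 27.7
eef_pos: [449.8, -267.9, 61.0]
tcp_rot: [-3.141, -0.31, -0.255]
contact_force: [-0.5, 0.3, -3.2]
opening: 0.191
grasp_force: 49.1
```

```bash
python3 - <<'E'
from h import *
s=telemetry.sense(); print(s["eef_pos"],s["tcp_rot"],s["contact_force"].round(1),s["wrist_torque"].round(2),s["opening"],s["grasp_force"])
a=save("top","pics/top10.png");b=save("side","pics/side10.png")
E=s["eef_pos"]; Rt=R.from_euler("xyz",s["tcp_rot"])
for n,im in(("top",a),("side",b)):
    h=cv2.cvtColor(im,cv2.COLOR_RGB2HSV); m=((h[...,1]<60)&(h[...,2]>185)).astype(np.uint8)
    k=cv2.connectedComponentsWithStats(m); print(n,[(k[3][i].round().tolist(),int(k[2][i,4])) for i in range(1,k[0]) if 4<k[2][i,4]<200 and 270<k[3][i][0]<520 and 100<k[3][i][1]<260])
    print([(np.round(m["xy"]).tolist(),round(m["conf"],2)) for m in imaging.mark_of(n,"scoop_nose")[:2]], [(np.round(m["xy"]).tolist(),round(m["conf"],2)) for m in imaging.mark_of(n,"bead0")], "exp nose",proj(n,E+Rt.apply((102.5,0,24))),"exp beads x-25,0",proj(n,E+Rt.apply((38,0,12))),proj(n,E+Rt.apply((70,0,12))))
E
```

```text
[ 449.77131611 -267.94285333   60.95253203] [-3.1410354  -0.30955849 -0.25521992] [-0.5  0.3 -3.2] [0.11 0.47 0.01] 0.1914203038617603 49.0887451171875
top [([438.0, 123.0], 98), ([421.0, 138.0], 63), ([484.0, 205.0], 29), ([478.0, 214.0], 25), ([492.0, 215.0], 23), ([484.0, 222.0], 26), ([476.0, 228.0], 25), ([486.0, 231.0], 21)]
[([490.0, 198.0], 0.97)] [([469.0, 229.0], 0.65), ([490.0, 213.0], 0.64), ([482.0, 222.0], 0.61), ([478.0, 206.0], 0.55), ([482.0, 234.0], 0.52), ([476.0, 216.0], 0.48)] exp nose [484.98143516 199.44671368] exp beads x-25,0 [478.09076064 230.12443198] [482.35901184 215.03516056]
side [([329.0, 140.0], 14), ([320.0, 141.0], 16), ([326.0, 146.0], 7), ([332.0, 145.0], 14), ([338.0, 146.0], 13), ([336.0, 150.0], 10), ([277.0, 210.0], 5), ([283.0, 212.0], 5), ([306.0, 217.0], 14), ([292.0, 216.0], 6)]
[([314.0, 141.0], 0.91), ([310.0, 158.0], 0.43)] [([330.0, 147.0], 0.61), ([345.0, 425.0], 0.5), ([320.0, 144.0], 0.48), ([338.0, 147.0], 0.43), ([328.0, 139.0], 0.38)] exp nose [315.37710818 142.8937435 ] exp beads x-25,0 [336.92036005 151.58520457] [326.76141289 145.72321104]
```

All six bead blobs rose with the scoop, and the load went up to match. I lift, then carry it to the grey scale.

```bash
cat >> h.py <<'E'
SC=(565.4,11.7,-.352)
def sp(x,z,f): return tp(x,z,f,0,SC,-62.5,23.9)
E
python3 - <<'E'
from h import *
go((449.8,-267.9,155),-.255,.32)
P0=np.array((449.8,-267.9,155)); P1=np.array(sp(-25,150,.32)); print(P1)
R0=R.from_euler("z",-.255)*R.from_euler("y",-.32)*R.from_euler("x",np.pi)
print("half shift",(R0.inv().apply((P1-P0)/2)/200).round(3)); R1=R.from_euler("z",-.352)*R.from_euler("y",-.32)*R.from_euler("x",np.pi)
print("turn",((R0.inv()*R1).as_rotvec()/(np.pi/4)).round(4))
E
```

```text
turn [-0.0, 0.0136, 0.001] shift [0.1388, -0.0016, -0.452] | [ 450.8 -268.5   60.5] [ 3.141 -0.309 -0.254] 28.0
[443.54481649  56.45700012 140.44365403]
half shift [-0.22  -0.781 -0.035]
turn [-0.0389 -0.      0.1172]
```

step_arm([
  [[0,0.01,0],[0.01,0,-0.04],-0.9],
  [[0,0.01,0],[0.03,0,-0.11],-0.9],
  [[0,0.01,0],[0.06,0,-0.2],-0.9],
  [[0,0.01,0],[0.09,0,-0.29],-0.9],
  [[0,0.01,0],[0.115,0,-0.37],-0.9],
  [[0,0.01,0],[0.13,0,-0.43],-0.9],
  [[0,0.01,0],[0.139,0,-0.452],-0.9],
  [[0,0.01,0],[0.139,0,-0.452],-0.9],
])

```text
clock: 28.8
eef_pos: [449.7, -268.4, 156.2]
tcp_rot: [3.141, -0.319, -0.254]
contact_force: [0.7, 0.5, -3.2]
opening: 0.185
grasp_force: 49.1
```

step_arm([
  [[0,0,0],[-0.01,-0.035,0],-0.9],
  [[0,0,0],[-0.03,-0.11,0],-0.9],
  [[0,0,0],[-0.06,-0.22,-0.01],-0.9],
  [[0,0,0],[-0.095,-0.34,-0.015],-0.9],
  [[0,0,0],[-0.13,-0.46,-0.02],-0.9],
  [[0,0,0],[-0.165,-0.58,-0.025],-0.9],
  [[0,0,0],[-0.195,-0.69,-0.03],-0.9],
  [[0,0,0],[-0.22,-0.78,-0.035],-0.9],
])

```text
clock: 29.6
eef_pos: [444.9, -104.4, 147.0]
tcp_rot: [3.142, -0.316, -0.254]
contact_force: [0.6, 0.3, -2.7]
opening: 0.187
grasp_force: 49.1
```

step_arm([
  [[-0.008,0,0.02],[-0.03,-0.11,-0.005],-0.9],
  [[-0.016,0,0.045],[-0.06,-0.22,-0.01],-0.9],
  [[-0.023,0,0.07],[-0.095,-0.34,-0.015],-0.9],
  [[-0.031,0,0.09],[-0.13,-0.46,-0.02],-0.9],
  [[-0.039,0,0.117],[-0.165,-0.58,-0.025],-0.9],
  [[-0.039,0,0.117],[-0.195,-0.69,-0.03],-0.9],
  [[-0.039,0,0.117],[-0.21,-0.75,-0.033],-0.9],
  [[-0.039,0,0.117],[-0.22,-0.78,-0.035],-0.9],
])

```text
clock: 30.4
eef_pos: [442.0, 57.3, 140.2]
tcp_rot: [3.14, -0.317, -0.349]
contact_force: [-0.3, -0.4, -2.8]
opening: 0.187
grasp_force: 49.1
```

```bash
python3 - <<'E'
from h import *
s=telemetry.sense(); print(s["contact_force"].round(1),s["opening"],s["grasp_force"],s["qpos"].round(2))
a=save("top","pics/top11.png");b=save("side","pics/side11.png")
E=s["eef_pos"]; Rt=R.from_euler("xyz",s["tcp_rot"])
for n,im in(("top",a),("side",b)):
    h=cv2.cvtColor(im,cv2.COLOR_RGB2HSV); m=((h[...,1]<60)&(h[...,2]>185)).astype(np.uint8)
    k=cv2.connectedComponentsWithStats(m); print(n,[(k[3][i].round().tolist(),int(k[2][i,4])) for i in range(1,k[0]) if 4<k[2][i,4]<200 and 200<k[3][i][0]<520 and 100<k[3][i][1]<280])
    print([(np.round(m["xy"]).tolist(),round(m["conf"],2)) for m in imaging.mark_of(n,"scoop_nose")[:2]], [(np.round(m["xy"]).tolist(),round(m["conf"],2)) for m in imaging.mark_of(n,"bead0")], "exp nose",proj(n,E+Rt.apply((102.5,0,24))))
go(sp(-25,150,.32),-.352,.32)
for z,f in((130,.15),(112,0),(100,-.15),(92,-.3),(90,-.45),(88,-.6),(86,-.75),(86,-.9)): go(sp(-25,z,f),-.352,f)
E
```

```text
[-0.3 -0.4 -2.8] 0.18704340401979735 49.09935772418976 [ 0.28  0.03  2.27 -0.33  0.61  2.45]
top [([332.0, 204.0], 12), ([323.0, 210.0], 11), ([337.0, 213.0], 10), ([328.0, 219.0], 11), ([318.0, 226.0], 12), ([330.0, 230.0], 10), ([322.0, 273.0], 9)]
[([337.0, 198.0], 0.61)] [([316.0, 226.0], 0.6), ([327.0, 232.0], 0.58), ([331.0, 204.0], 0.55), ([335.0, 215.0], 0.53), ([320.0, 212.0], 0.53), ([328.0, 221.0], 0.4)] exp nose [333.72585519 195.65041339]
side [([343.0, 138.0], 7), ([244.0, 169.0], 146), ([296.0, 197.0], 26), ([305.0, 197.0], 23), ([299.0, 205.0], 22), ([308.0, 204.0], 27), ([291.0, 206.0], 5), ([316.0, 206.0], 21), ([277.0, 210.0], 5), ([283.0, 212.0], 5), ([311.0, 212.0], 21), ([292.0, 216.0], 6)]
[([288.0, 194.0], 0.72)] [([296.0, 201.0], 0.64), ([310.0, 208.0], 0.52), ([306.0, 198.0], 0.51), ([311.0, 214.0], 0.41), ([298.0, 210.0], 0.39), ([316.0, 205.0], 0.37)] exp nose [288.80942906 198.94135352]
turn [0.0013, 0.0028, 0.0001] shift [0.0018, -0.0071, 0.0028] | [442.6  55.3 140.9] [ 3.141 -0.318 -0.352] 30.7
turn [0.0013, -0.2137, -0.0] shift [-0.002, -0.0071, 0.0127] | [442.6  55.3 140.9] [ 3.141 -0.318 -0.352] 30.7
turn [0.0013, -0.4047, -0.0001] shift [0.0057, -0.0071, 0.028] | [442.6  55.3 140.9] [ 3.141 -0.318 -0.352] 30.7
turn [0.0013, -0.5956, -0.0002] shift [0.0329, -0.0071, 0.0209] | [442.6  55.3 140.9] [ 3.141 -0.318 -0.352] 30.7
turn [0.0013, -0.7866, -0.0003] shift [0.0754, -0.007, 0.0023] | [442.6  55.3 140.9] [ 3.141 -0.318 -0.352] 30.7
turn [0.0013, -0.9776, -0.0004] shift [0.1351, -0.007, -0.0358] | [442.6  55.3 140.9] [ 3.141 -0.318 -0.352] 30.7
turn [0.0013, -1.1686, -0.0005] shift [0.2012, -0.007, -0.064] | [442.6  55.3 140.9] [ 3.141 -0.318 -0.352] 30.7
turn [0.0012, -1.3596, -0.0006] shift [0.2722, -0.0069, -0.0815] | [442.6  55.3 140.9] [ 3.141 -0.318 -0.352] 30.7
turn [0.0012, -1.5506, -0.0007] shift [0.3495, -0.0069, -0.0971] | [442.6  55.3 140.9] [ 3.141 -0.318 -0.352] 30.7
```

step_arm([
  [[0,-0.1,0],[0,-0.007,0.006],-0.9],
  [[0,-0.21,0],[-0.002,-0.007,0.013],-0.9],
  [[0,-0.31,0],[0.001,-0.007,0.02],-0.9],
  [[0,-0.4,0],[0.006,-0.007,0.028],-0.9],
  [[0,-0.46,0],[0.013,-0.007,0.026],-0.9],
  [[0,-0.52,0],[0.021,-0.007,0.024],-0.9],
  [[0,-0.56,0],[0.027,-0.007,0.022],-0.9],
  [[0,-0.595,0],[0.033,-0.007,0.021],-0.9],
])

```text
clock: 31.5
eef_pos: [450.8, 53.7, 139.1]
tcp_rot: [3.141, 0.15, -0.353]
contact_force: [-0.8, 0.9, -3.2]
opening: 0.187
grasp_force: 49.1
```

```bash
python3 - <<'E'
from h import *
s=telemetry.sense(); print(s["contact_force"].round(1),s["opening"],s["qpos"].round(2))
for z,f in((96,-.22),(92,-.3),(90,-.4),(89,-.5),(88,-.6),(87,-.7),(86,-.8)): go(sp(-25,z,f),-.352,f)
E
```

```text
[-0.8  0.9 -3.2] 0.1872371735111273 [0.07 0.25 1.96 0.07 1.07 1.95]
turn [0.0005, -0.089, -0.0012] shift [0.0091, -0.0002, -0.0146] | [450.8  53.7 139.1] [ 3.141  0.15  -0.353] 31.5
turn [0.0005, -0.1909, -0.0012] shift [0.0261, -0.0002, -0.0345] | [450.8  53.7 139.1] [ 3.141  0.15  -0.353] 31.5
turn [0.0004, -0.3182, -0.0012] shift [0.0495, -0.0002, -0.0724] | [450.8  53.7 139.1] [ 3.141  0.15  -0.353] 31.5
turn [0.0004, -0.4455, -0.0012] shift [0.0768, -0.0002, -0.1129] | [450.8  53.7 139.1] [ 3.141  0.15  -0.353] 31.5
turn [0.0003, -0.5729, -0.0012] shift [0.1084, -0.0002, -0.1505] | [450.8  53.7 139.1] [ 3.141  0.15  -0.353] 31.5
turn [0.0003, -0.7002, -0.0013] shift [0.1442, -0.0002, -0.1848] | [450.8  53.7 139.1] [ 3.141  0.15  -0.353] 31.5
turn [0.0002, -0.8275, -0.0013] shift [0.1838, -0.0002, -0.2154] | [450.8  53.7 139.1] [ 3.141  0.15  -0.353] 31.5
```

step_arm([
  [[0,-0.089,0],[0.009,0,-0.015],-0.9],
  [[0,-0.14,0],[0.017,0,-0.024],-0.9],
  [[0,-0.191,0],[0.026,0,-0.034],-0.9],
  [[0,-0.318,0],[0.049,0,-0.072],-0.9],
  [[0,-0.445,0],[0.077,0,-0.113],-0.9],
  [[0,-0.573,0],[0.108,0,-0.15],-0.9],
  [[0,-0.7,0],[0.144,0,-0.185],-0.9],
  [[0,-0.7,0],[0.144,0,-0.185],-0.9],
])

```text
clock: 32.3
eef_pos: [484.1, 41.6, 169.4]
tcp_rot: [3.14, 0.701, -0.354]
contact_force: [0.6, -0.2, -2.9]
opening: 0.19
grasp_force: 49.2
```

```bash
cat > beads.py <<'E'
from h import *
s=telemetry.sense(); print(s["clock"],s["eef_pos"].round(),s["tcp_rot"].round(2),s["contact_force"].round(1),s["opening"])
import sys
c,q=np.cos(SC[2]),np.sin(SC[2])
for n in("top","side"):
    im=save(n,f"pics/{n}_{s['clock']:.1f}.png")
    h=cv2.cvtColor(im,cv2.COLOR_RGB2HSV); m=((h[...,1]<60)&(h[...,2]>185)).astype(np.uint8)
    k=cv2.connectedComponentsWithStats(m)
    def loc(uv):
        d=atz(n,uv,59)[:2]-SC[:2]; return (round(d[0]*c+d[1]*q),round(-d[0]*q+d[1]*c))
    print(n,[(k[3][i].round().tolist(),int(k[2][i,4]),loc(k[3][i])) for i in range(1,k[0]) if 4<k[2][i,4]<90 and 200<k[3][i][0]<420 and 140<k[3][i][1]<280])
    print("  net",[(np.round(m["xy"]).tolist(),round(m["conf"],2),loc(m["xy"])) for m in imaging.mark_of(n,"bead0")])
E
python3 beads.py
```

```text
32.3 [484.  42. 169.] [ 3.14  0.7  -0.35] [ 0.6 -0.2 -2.9] 0.18951655993567063
top []
  net []
side [([284.0, 206.0], 15, (30, -50)), ([277.0, 212.0], 28, (33, -26)), ([269.0, 215.0], 26, (43, -7)), ([267.0, 224.0], 24, (28, 21))]
  net [([269.0, 224.0], 0.63, (25, 17)), ([273.0, 215.0], 0.58, (35, -11)), ([283.0, 207.0], 0.44, (29, -48))]
```

step_arm([
  [[0,-0.13,0],[0.04,0,-0.03],-0.9],
  [[0,-0.25,0],[0.07,0,-0.05],-0.9],
  [[0,-0.35,0],[0.1,0,-0.06],-0.9],
  [[0,-0.35,0],[0.1,0,-0.06],-0.9],
  [[0,-0.35,0],[0.1,0,-0.06],-0.9],
  [[0,-0.35,0],[0.1,0,-0.06],-0.9],
])

```text
clock: 33.1
eef_pos: [503.7, 35.3, 168.9]
tcp_rot: [3.141, 0.97, -0.351]
contact_force: [0.4, -1.3, -2.4]
opening: 0.194
grasp_force: 49.3
```

```bash
python3 beads.py
```

```text
33.1 [504.  35. 169.] [ 3.14  0.97 -0.35] [ 0.4 -1.3 -2.4] 0.194075103312442
top []
  net []
side [([234.0, 170.0], 65, (218, -96)), ([296.0, 180.0], 6, (61, -147)), ([284.0, 206.0], 15, (30, -50)), ([310.0, 206.0], 6, (-24, -82)), ([277.0, 212.0], 28, (33, -26)), ([310.0, 213.0], 9, (-37, -62)), ([268.0, 215.0], 18, (45, -6)), ([282.0, 222.0], 5, (3, -3)), ([269.0, 224.0], 9, (24, 19)), ([293.0, 225.0], 5, (-26, -9)), ([274.0, 231.0], 6, (1, 30))]
  net [([283.0, 206.0], 0.59, (32, -51)), ([270.0, 219.0], 0.57, (34, 2)), ([275.0, 211.0], 0.55, (38, -26)), ([268.0, 226.0], 0.47, (24, 24))]
```

```bash
python3 - <<'E'
from h import *
s=telemetry.sense()
go(s["eef_pos"]+[0,0,50],-.352,-.95); go((450,53,200),-.352,-.4);go((440,57,200),-.352,-.2)
E
```

```text
turn [0.0011, 0.0274, 0.0003] shift [-0.2064, 0.0001, -0.141] | [503.9  35.2 168.8] [ 3.141  0.972 -0.352] 33.3
turn [0.001, 0.7277, 0.0006] shift [-0.2888, 0.0092, 0.1462] | [503.9  35.2 168.8] [ 3.141  0.972 -0.352] 33.3
turn [0.001, 0.9823, 0.0007] shift [-0.3191, 0.0076, 0.1907] | [503.9  35.2 168.8] [ 3.141  0.972 -0.352] 33.3
```

step_arm([
  [[0,0,0],[-0.1,0,-0.07],-0.9],
  [[0,0.03,0],[-0.206,0,-0.141],-0.9],
  [[0,0.2,0],[-0.23,0.003,-0.06],-0.9],
  [[0,0.38,0],[-0.25,0.005,0.01],-0.9],
  [[0,0.56,0],[-0.27,0.007,0.08],-0.9],
  [[0,0.73,0],[-0.289,0.009,0.146],-0.9],
  [[0,0.9,0],[-0.319,0.008,0.19],-0.9],
  [[0,0.98,0],[-0.319,0.008,0.19],-0.9],
])

```text
clock: 34.1
eef_pos: [437.5, 57.3, 200.5]
tcp_rot: [-3.141, 0.199, -0.35]
contact_force: [-0.4, -0.3, -3.5]
opening: 0.19
grasp_force: 49.2
```

```bash
python3 beads.py; python3 - <<'E'
from h import *
c,q=np.cos(.47),np.sin(.47)
go((440,57,200),-.352,.05); P=(567-62.5*c,282-62.5*q,120); print(P)
E
```

```text
34.1 [438.  57. 200.] [-3.14  0.2  -0.35] [-0.4 -0.3 -3.5] 0.18996932678791176
top []
  net [([363.0, 194.0], 0.44, (24, -50)), ([144.0, 302.0], 0.39, (-337, 295))]
side [([284.0, 206.0], 15, (30, -50)), ([277.0, 212.0], 27, (32, -26)), ([308.0, 215.0], 11, (-37, -54)), ([269.0, 215.0], 27, (43, -7)), ([287.0, 216.0], 31, (3, -27)), ([267.0, 224.0], 24, (28, 21))]
  net [([284.0, 206.0], 0.64, (31, -52)), ([286.0, 218.0], 0.56, (3, -20)), ([268.0, 218.0], 0.53, (38, 3)), ([268.0, 225.0], 0.5, (25, 23)), ([276.0, 210.0], 0.37, (38, -28))]
turn [0.0003, 0.3237, 0.0015] shift [-0.0007, -0.0001, -0.0002] | [440.1  56.9 199.9] [ 3.141  0.204 -0.351] 34.3
(np.float64(511.27698198779194), np.float64(253.69460716380823), 120)
```

step_arm([
  [[0,0.15,0],[0,0,0],-0.9],
  [[0,0.3,0],[0,0,0],-0.9],
  [[0,0.32,0],[0,0,0],-0.9],
  [[0,0.32,0],[0,0,0],-0.9],
  [[0,0.32,0],[0,0,0],-0.9],
  [[0,0.32,0],[0,0,0],-0.9],
])

```text
clock: 34.9
eef_pos: [441.1, 56.5, 199.0]
tcp_rot: [3.141, -0.045, -0.352]
contact_force: [-0.5, -0.7, -2.0]
opening: 0.192
grasp_force: 49.2
```

```bash
python3 beads.py; python3 - <<'E'
from h import *
s=telemetry.sense();E=s["eef_pos"]; Rt=R.from_euler("xyz",s["tcp_rot"])
for n in("top","side"): print(n,"scoop nose/rear",proj(n,E+Rt.apply((102,0,24))).round(),proj(n,E+Rt.apply((22,0,24))).round())
go((475,155,180),.05,.05)
f=[]
for _ in range(8): imaging.grab_frame("top"); f.append(telemetry.sense()["contact_force"][2])
print(np.mean(f),f)
E
```

```text
34.9 [441.  56. 199.] [ 3.14 -0.05 -0.35] [-0.5 -0.7 -2. ] 0.19218282087271543
top []
  net []
side [([284.0, 206.0], 15, (30, -50)), ([277.0, 212.0], 27, (32, -26)), ([306.0, 216.0], 16, (-35, -50)), ([269.0, 215.0], 26, (43, -7)), ([288.0, 216.0], 28, (2, -27)), ([267.0, 224.0], 24, (28, 21))]
  net [([340.0, 169.0], 0.64, (-16, -240)), ([289.0, 218.0], 0.55, (-4, -22)), ([269.0, 216.0], 0.48, (41, -5)), ([284.0, 204.0], 0.42, (32, -55)), ([268.0, 227.0], 0.37, (23, 26))]
top scoop nose/rear [334. 193.] [320. 234.]
side scoop nose/rear [289. 189.] [321. 203.]
turn [0.0259, 0.005, -0.5113] shift [-0.0123, -0.5218, 0.0936] | [440.5  56.5 198.9] [ 3.141 -0.046 -0.352] 35.1
-2.286340970590801 [np.float64(-1.7053818557218143), np.float64(-2.536121550409664), np.float64(-2.6700217134043966), np.float64(-2.2515463248988254), np.float64(-2.3219665767440483), np.float64(-1.7862020298896095), np.float64(-2.8517362611142043), np.float64(-2.1677514525438455)]
```

step_arm([
  [[0,0,-0.1],[0,-0.1,0],-0.9],
  [[0,0,-0.25],[0,-0.22,0.02],-0.9],
  [[0.01,0,-0.4],[-0.01,-0.35,0.04],-0.9],
  [[0.02,0.1,-0.5],[-0.012,-0.45,0.06],-0.9],
  [[0.026,0.15,-0.51],[-0.012,-0.52,0.06],-0.9],
  [[0.026,0.2,-0.51],[-0.012,-0.52,0.06],-0.9],
  [[0.026,0.2,-0.51],[-0.012,-0.52,0.06],-0.9],
])

```text
clock: 36.2
eef_pos: [473.1, 155.3, 186.6]
tcp_rot: [3.11, -0.2, 0.056]
contact_force: [0.6, -0.6, -3.1]
opening: 0.188
grasp_force: 49.3
```

```bash
python3 beads.py; cat > sc.py <<'E'
from h import *
s=telemetry.sense();E=s["eef_pos"]; Rt=R.from_euler("xyz",s["tcp_rot"])
for n in("top","side"):
    im=save(n,f"pics/{n}_s{s['clock']:.1f}.png"); hsv=cv2.cvtColor(im,cv2.COLOR_RGB2HSV); old=cv2.imread(f"pics/{n}0.png")[:,:,::-1]
    def wb(im): 
        h=cv2.cvtColor(np.ascontiguousarray(im),cv2.COLOR_RGB2HSV); return ((h[...,1]<70)&(h[...,2]>150)).astype(np.uint8)
    # scoop interior patch: rectify the scoop floor plane (x -37..40, y -20..20) at z=2.2
    Q=np.array([(22+3,-20),(102,-24),(102,24),(22+3,20)]); px=np.float32([proj(n,E+Rt.apply((a,b,22))) for a,b in Q])
    M=cv2.getPerspectiveTransform(px,np.float32([(0,0),(77,0),(77,40),(0,40)])); g=cv2.cvtColor(cv2.warpPerspective(im,M,(77,40)),cv2.COLOR_RGB2HSV)
    print(n,"scoop px",px.round().tolist()); print("V"); print(cv2.resize(g[...,2],(16,8),interpolation=cv2.INTER_AREA)); print("S"); print(cv2.resize(g[...,1],(16,8),interpolation=cv2.INTER_AREA))
    new=(wb(im)==1)&(cv2.dilate(wb(old),np.ones((5,5)))==0); k=cv2.connectedComponentsWithStats(new.astype(np.uint8)); print("new white",[(k[3][i].round().tolist(),int(k[2][i,4])) for i in range(1,k[0]) if 6<k[2][i,4]<200])
E
python3 sc.py
```

```text
36.2 [473. 155. 187.] [ 3.11 -0.2   0.06] [ 0.6 -0.6 -3.1] 0.18756141985164027
top []
  net [([364.0, 193.0], 0.6, (26, -50)), ([317.0, 184.0], 0.58, (12, 48)), ([341.0, 180.0], 0.56, (37, 4)), ([345.0, 191.0], 0.55, (17, -12)), ([325.0, 182.0], 0.43, (23, 34)), ([344.0, 201.0], 0.39, (-4, -16))]
side [([284.0, 206.0], 15, (30, -50)), ([277.0, 212.0], 26, (32, -26)), ([268.0, 214.0], 17, (45, -8)), ([289.0, 216.0], 37, (-1, -28)), ([272.0, 228.0], 43, (10, 25)), ([250.0, 229.0], 9, (52, 53)), ([259.0, 237.0], 8, (19, 63)), ([248.0, 238.0], 5, (40, 79)), ([283.0, 237.0], 10, (-27, 35))]
  net [([288.0, 215.0], 0.41, (3, -29)), ([279.0, 213.0], 0.38, (26, -24)), ([284.0, 206.0], 0.37, (31, -51))]
top scoop px [[250.0, 214.0], [245.0, 172.0], [271.0, 170.0], [272.0, 212.0]]
V
[[156 156 156 153 149 141 133 127 121 120 129 149 165 168 155 131]
 [141 133 128 121 117 115 116 123 138 159 169 163 133 107  84  71]
 [116 114 114 115 118 131 152 169 165 143 115  90  75  73  66  65]
 [115 115 123 140 156 164 156 131  98  77  68  63  62  68  87 117]
 [126 143 158 157 139 110  85  71  65  62  57  6
[... 1008 characters left out ...]
24 126 133 176 180 178 176]
 [ 65 107 178 179 183 182 183 180 180 181 181 182 179 180 178 176]
 [ 86 153 182 181 180 181 178 178 177 179 178 180 178 180 179 175]
 [120 136 165 163 170 180 178 177 182 183 181 181 179 180 178 175]
 [133 113  77  78  77  83  86  85  91 103 118 177 182 184 180 175]]
S
[[6 6 4 4 3 4 3 3 2 6 5 5 4 5 4 6]
 [6 5 5 7 4 6 6 3 4 4 4 4 7 6 6 7]
 [5 4 4 5 4 4 6 5 5 4 3 4 6 6 5 6]
 [5 6 4 4 5 3 6 4 5 6 7 7 6 6 6 6]
 [3 6 6 5 6 5 5 7 6 6 6 6 5 5 6 6]
 [4 6 6 6 7 5 6 7 6 7 6 5 6 5 6 6]
 [7 6 6 5 6 5 6 6 6 7 6 6 7 5 6 5]
 [6 8 4 4 6 4 4 5 5 6 5 4 6 7 6 6]]
new white [([552.0, 111.0], 7), ([284.0, 206.0], 24), ([255.0, 233.0], 150), ([567.0, 300.0], 22), ([561.0, 305.0], 86)]
```

The top view now shows six beads inside the grey pan, at (317–364, 180–201), and the scoop floor is clean. I lay the scoop on free bench.

```bash
python3 - <<'E'
from h import *
go((490,258,60),.056,0); go((490,258,30),.056,0)
E
```

```text
turn [0.0392, -0.2544, -0.007] shift [-0.0241, -0.5311, 0.6276] | [474.7 154.7 187.1] [ 3.111 -0.2    0.054] 36.5
turn [0.0392, -0.2544, -0.007] shift [-0.0539, -0.5356, 0.7745] | [474.7 154.7 187.1] [ 3.111 -0.2    0.054] 36.5
```

step_arm([
  [[0.01,0,0],[0,-0.15,0.1],-0.9],
  [[0.02,-0.1,0],[0,-0.3,0.2],-0.9],
  [[0.039,-0.2,-0.007],[-0.01,-0.45,0.33],-0.9],
  [[0.039,-0.254,-0.007],[-0.02,-0.53,0.46],-0.9],
  [[0.039,-0.254,-0.007],[-0.024,-0.531,0.57],-0.9],
  [[0.039,-0.254,-0.007],[-0.024,-0.531,0.628],-0.9],
  [[0.039,-0.254,-0.007],[-0.04,-0.533,0.71],-0.9],
  [[0.039,-0.254,-0.007],[-0.054,-0.536,0.774],-0.9],
])

```text
clock: 37.3
eef_pos: [489.8, 257.8, 29.4]
tcp_rot: [3.141, -0.001, 0.056]
contact_force: [-0.9, -0.1, -3.0]
opening: 0.187
grasp_force: 49.3
```

```bash
python3 - <<'E'
from h import *
go((490,258,25),.056,0); print(telemetry.sense()["contact_force"])
E
```

```text
turn [0.0005, -0.0007, -0.0] shift [0.0012, -0.0008, 0.0219] | [489.8 257.8  29.4] [ 3.141e+00 -1.000e-03  5.600e-02] 37.3
[-0.86074016 -0.06645408 -2.99771693]
```

step_arm([
  [[0,0,0],[0,0,0.01],-0.9],
  [[0,0,0],[0,0,0.02],-0.9],
  [[0,0,0],[0,0,0.025],-0.9],
  [[0,0,0],[0,0,0.028],-0.9],
])

```text
clock: 37.7
eef_pos: [490.0, 258.5, 25.0]
tcp_rot: [-3.141, -0.002, 0.057]
contact_force: [0.2, 0.9, -1.8]
opening: 0.186
grasp_force: 49.3
```

step_arm([
  [[0,0,0],[0,0,0.004],-0.9],
  [[0,0,0],[0,0,0.008],-0.9],
  [[0,0,0],[0,0,0.008],-0.9],
])

```text
clock: 38.0
eef_pos: [489.3, 258.4, 23.7]
tcp_rot: [3.141, -0.0, 0.057]
contact_force: [-5.4, -1.3, 9.8]
opening: 0.19
grasp_force: 50.8
```

Contact with the bench. I release slowly and rise.

step_arm([
  [[0,0,0],[0,0,0],-0.6],
  [[0,0,0],[0,0,0],-0.5],
  [[0,0,0],[0,0,0],-0.3],
  [[0,0,0],[0,0,0],0],
  [[0,0,0],[0,0,0],0.3],
  [[0,0,0],[0,0,0],0.6],
  [[0,0,0],[0,0,0],0.6],
])

```text
clock: 38.7
eef_pos: [489.5, 258.3, 22.7]
tcp_rot: [3.141, -0.0, 0.057]
contact_force: [-0.7, -0.9, 0.0]
opening: 0.801
grasp_force: 0.0
```

step_arm([
  [[0,0,0],[0,0,-0.05],0.6],
  [[0,0,0],[0,0,-0.15],0.6],
  [[0,0,0],[0,0,-0.3],0.6],
  [[0,0,0],[0,0,-0.5],0.6],
  [[0,0,0],[0,0,-0.7],0.6],
  [[0,0,0],[0,0,-0.85],0.6],
  [[0,0,0],[0,0,-0.85],0.6],
])

```text
clock: 39.4
eef_pos: [491.9, 259.7, 198.1]
tcp_rot: [-3.139, -0.008, 0.057]
contact_force: [0.6, 0.3, -0.4]
opening: 0.801
grasp_force: 0.0
```

step_arm([
  [[0,0,0],[-0.3,0,-0.1],0.6],
  [[0,0,0],[-0.5,0,-0.2],0.6],
  [[0,0,0],[-0.6,0,-0.3],0.6],
  [[0,0,0],[-0.6,0,-0.3],0.6],
  [[0,0,0],[-0.6,0,-0.3],0.6],
  [[0,0,0],[-0.6,0,-0.3],0.6],
])

```text
clock: 40.0
eef_pos: [369.9, 251.5, 252.0]
tcp_rot: [3.141, -0.0, 0.057]
contact_force: [1.3, 0.3, -1.5]
opening: 0.796
grasp_force: 0.0
```

```bash
python3 beads.py; python3 - <<'E'
from h import *
P=lambda x,y,z:(489.5+62.5+x*.998,258.5+3.5+x*.056+y,z)
for n in("top","side"):
    for k,q in(("scoop",(0,0,0)),("scoop_nose",(40,0,0)),("scoop_grip",(-72,0,45))):
        print(n,k,[(np.round(m["xy"],1).tolist(),round(m["conf"],2)) for m in imaging.mark_of(n,k)[:2]],"exp",proj(n,P(*q)).round(1))
    print([(k,np.round(imaging.mark_of(n,k)[0]["xy"]).tolist() if imaging.mark_of(n,k) else None) for k in("pen","can","jar","tape")])
E
```

```text
40.0 [370. 251. 252.] [ 3.14 -0.    0.06] [ 1.3  0.3 -1.5] 0.7960119232998286
top [([344.0, 180.0], 9, (39, -2)), ([319.0, 183.0], 10, (16, 46)), ([330.0, 182.0], 14, (25, 25)), ([350.0, 187.0], 12, (29, -20)), ([346.0, 200.0], 12, (0, -21))]
  net [([317.0, 186.0], 0.64, (7, 47)), ([347.0, 199.0], 0.62, (1, -21)), ([326.0, 182.0], 0.56, (22, 33)), ([364.0, 190.0], 0.54, (31, -49)), ([340.0, 183.0], 0.42, (31, 3))]
side [([382.0, 151.0], 19, (-75, -366)), ([284.0, 206.0], 15, (30, -50)), ([277.0, 212.0], 28, (33, -26)), ([306.0, 217.0], 14, (-35, -47)), ([269.0, 215.0], 27, (43, -7)), ([287.0, 216.0], 31, (3, -27)), ([267.0, 224.0], 24, (28, 21))]
  net [([284.0, 209.0], 0.62, (24, -44)), ([270.0, 217.0], 0.62, (37, -2)), ([275.0, 213.0], 0.58, (34, -18)), ([266.0, 225.0], 0.47, (29, 22)), ([288.0, 217.0], 0.41, (-1, -25))]
top scoop [([222.5, 207.0], 0.8)] exp [224.1 211.6]
top scoop_nose [([226.5, 195.4], 0.92), ([359.3, 191.2], 0.68)] exp [223.6 194.4]
top scoop_grip [([219.4, 235.9], 0.92), ([340.5, 197.2], 0.73)] exp [220.4 239.3]
[('pen', [426.0, 135.0]), ('can', [143.0, 214.0]), ('jar', [476.0, 241.0]), ('tape', [427.0, 133.0])]
side scoop [([258.9, 327.5], 0.65)] exp [259.6 328.1]
side scoop_nose [([236.2, 324.0], 0.56)] exp [241.  325.9]
side scoop_grip [([288.2, 319.0], 0.7)] exp [292.3 319.9]
[('pen', [240.0, 267.0]), ('can', [236.0, 412.0]), ('jar', [248.0, 178.0]), ('tape', None)]
```

```bash
python3 -c "
from h import *
print(r.sign_off())"
```

```text
the job is handed in; nothing more can be done
None
```

The job is handed in, but no verdict came back: the last images show all six beads in the grey scale's pan and the scoop released on the bench where its flat pose should put it; the scoop was dropped once, back into the tray, before the lift that worked.

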